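Tighten the mast-cup nut of an antenna rotator

ROBOT

A 6-joint arm with a two-finger parallel gripper is mounted at the origin on the work surface. World frame = base frame: x ahead of the robot, y to its left, z up, the work surface at z = 0. Lengths are in mm, angles in rad, forces in N, time in s.
With the tool pointing down it reaches from about 350 to 875 mm from the base axis. Payload 4.2 kg.
Tool frame: the origin (TCP) lies on the centre line of the jaws, within the pads' length; the fingertips stand 22 mm ahead of it and the grasp point (between the pads) lies 3 mm ahead of it (arm.nose_length is the distance from the TCP to the fingertips, in mm); z points along the fingers, x is the direction in which the jaws open and shut, and the axes are right-handed (so a half turn about z gives the same grasp; the last joint's range is limited). The gripper opens to 85 mm and grips with 20 to 120 N. Pads are 22 mm wide; open, the fingers measure 114 mm over their backs; the gripper's body (76 mm by 85 mm) begins 54 mm behind the grasp point. The pads swing forward as they close: fully open they stand 13 mm farther back than shut.
Start: joints at [1.498, 0.385, 0.008, 0, -1.194, -0.259], TCP at [203.558, 590.9, 253.312] pointing down, gripper open.
Joint ranges: [-3.14, 3.14], [-1.21, 2.06], [-1.07, 1.41], [-3.16, 2.05], [-2.99, -0.16], [-3.1, 3.1]. Speed limits (rad/s): [2.79, 2.79, 3.14, 3.14, 3.14, 3.14].

INTERFACE

Orientations are given as a unit quaternion [x, y, z, w].
In Python, from bench import telemetry, get_image, workorder, nets, arm gives the robot as it stands.
- The arm moves only by the tool apply_moves, never from a script. Its argument "steps" is a list of rows, each an object with "hand": the opening, from 0 (shut) to 1 (fully open); "xyz": the shift along the tool's x, y, z in cm, a list of three; "delta_rot": the turn, a rotation vector about the tool's x, y, z in rad, a list of three. In form: [{"hand": hand, "xyz": [x, y, z], "delta_rot": [wx, wy, wz]}, ...]. A call has 1 to 12 rows; each row is the pose to reach, as a shift and turn from the pose commanded when the call began, along the tool's axes at that moment; what a row does not reach only later rows make up. A row lasts 1/12 s, in which the tool goes at most 41.7 mm and 7.16 degrees, less where a joint would pass 70% of its speed; a pose out of reach is approached as far as the arm can. A call with a gripper value outside its range is refused whole. The fingers move at their own pace and stop on an object; the grip force is fixed at half the most. Time passes only in rows, so rows that repeat a pose let the fingers close. It gives the time, the measured TCP pose, the force and the opening at its end, in the units of the state.
- telemetry.read_state(): the state, without advancing time (a new reading comes with each control period).
- get_image(name): name is "scene" or "top" or "wrist"; returns a dict with "frame" (384x512x3 uint8, blue, green, red), "fx", "fy", "cx", "cy" (pixels), "origin" and "orientation" of the camera in the world. Camera axes: x right, y down, z forward; pixel columns grow to the right and rows downward; lengths in mm; the calibration is good to about 2 mm. A picture is of the moment at which its call begins. There is no depth.
- workorder.job_done(): hands the job in, once; it reports no verdict.
Trained networks look in a picture, given as the dict that the camera call returned (one of the last four; its "shot" number tells which), for a name from the list of things; names that differ only in an ending like _2 or _b are one class to them, and where a whole thing is asked for, a point or a joint stands for the part that bears it (a point fixed in the world has none). Each returns a list of dicts, best first, with "confidence" (0 to 1); they miss things now and then, are a little off and sometimes report something else, mostly with a low value. They report only what shows in the picture. A call takes as long as a camera call.
- nets.recognise(picture, label): "xyz" ([x, y, z] in mm, in world coordinates, good to about 4 mm: the middle of the surface that is visible of it).
- nets.outline_of(picture, label): "pixels" (384x512 bool, what is visible of it).
- nets.pinpoint(picture, label): "xyz" ([x, y, z] in mm, in world coordinates, good to about 4 mm: a listed point, or the origin of a listed thing).
The state is a dict: "clock": time; "joints": joint angles; "joint_vel": joint speeds; "joint_efforts": joint torques, N m; "position": TCP position; "ee_rot": TCP orientation; "contact_force": force on the tool from outside, world axes, zero at the start; "wrist_torque": the same for the moment, N m; "gripper_width": finger opening in mm.
Only numpy, scipy, OpenCV 4.12 (cv2) and the standard library are available. Lean on these libraries where they do the work, as an engineer would, in place of code of your own. Each camera call takes 0.05 s, during which the arm holds its last target.

TASK

The big nut at the bottom of the antenna rotator's mast cup has only been run down by hand. Take the largest T-handle socket wrench from the wooden rack, feel its socket gently and fully home over the nut, and turn it clockwise until the nut comes up solid, without ramming the wrench down or overtightening. Then lift the wrench out and stand it back in the rack hole it came from, leaving everything else on the desk alone.

Things in the scene. Friction and masses are not known exactly. Their poses are not given: they have to be found in the camera images.
- wrench_grip (a point): Centre of the cross-bar of the largest T-handle socket wrench in the rack: black, 105 mm long (x), 18 mm wide (y, flat sides to grip), 26 mm high; z up. 0.4 kg. Below it a 15 mm round steel shank and a round steel socket, 43 mm wide, 42 mm tall. The other two tools there are smaller: a T-handle with a 70 mm bar and a straight nut driver. Any tool may stand in any hole.
- wrench_mouth (a point): Centre of the open lower end of that wrench's socket, on the wrench's axis, 135 mm below the grip centre. The opening is a hexagon 31.5 mm across flats and 28 mm deep, its first 3 mm flared; two of its corners on the x axis (along the cross-bar).
- rack: Wooden tool rack fixed on the desk, 85 mm (x) by 262 mm (y), 36 mm high; origin under its centre. Three round holes 48 mm wide, 28 mm deep, at y = -86, 0 and +86 mm; a tool stands on the hole's floor, 8 mm above the desk. Cross-bars start roughly along the rack's x.
- cup_mouth (a point): Centre of the open top of the mast cup, 140 mm above the desk: an upright aluminium tube, bore 47 mm wide and 79 mm deep, outside 60 mm, with two clamp ears on one side. It stands on the grey gear case (150 mm foot) of the antenna rotator, fixed on the desk. z up along the bore's axis.
- nut_seat (a point): Bottom of the bore, on its axis: the washer's top face, on which the steel hexagon nut stands. Nut 30 mm across flats, 16 mm tall, top 3 mm bevelled; a 19 mm shaft end stands 4 mm above it. The way the hexagon faces is hidden. Unmatched, the socket's mouth stops about 10 mm above this point; home, it rests on it. Turning at most 1/6 turn finds the match, with about 5 degrees of play either way.
- nut (a joint): Turn of the nut, rad: 0 = solid against its seat (a hard stop); negative = still to turn clockwise (seen from above) by that much. Starts between -1.2 and -0.7; tells nothing of the way the hexagon faces. Turning takes about 0.3 N m; at the stop the torque rises steeply: 0.6 N m at the wrench shows that it is solid, over 1.2 N m overtightens it.

How it is judged (in metres and radians):
On the way, in this order (a step that is already met when the one before it is completed fails the run):
1. the wrench's socket is fully home over the nut (mouth within 5 mm of the washer, on the cup's axis) (z of wrench_mouth in the frame of nut_seat below 0.005 m and horizontal distance between wrench_mouth and nut_seat below 0.005 m), for 0.2 s.
2. with the socket still home, the nut is turned clockwise until it is solid (within 0.06 rad of its stop) (all of step 1 and value of joint nut above -0.06 rad), for 0.2 s.
At the end, for the whole second after the job is handed in: The nut is solid (joint above -0.06 rad) and the large wrench stands upright (within 0.1 rad), at rest and released in the rack hole it came from, its grip within 12 mm of where it was at the start (value of joint nut above -0.06 rad and distance of wrench_grip from where it was at the start of the episode below 0.012 m and angle between wrench_grip's own z axis and vertical below 0.1 rad and linear speed of wrench below 0.02 m/s); the robot touches nothing.
It fails at once if before it is home on the nut, the wrench is pressed on the nut or the cup with more than 50 N (contact forces added up) (z of wrench_mouth in the frame of nut_seat above 0.008 m and contact force between wrench and rotator above 50 N).
It fails at once if the nut is overtightened: the wrench's contact forces on it (about 110 N for each N m of torque, plus any push) add up to more than 150 N (contact force between wrench and rotator above 150 N).
It fails at once if the nut is unscrewed (turned back beyond -1.4 rad) (value of joint nut below -1.4 rad).
It fails at once if another thing on the desk or in the rack is moved by more than 30 mm (distance of any of small_wrench, nut_driver, mug, jar, screwdriver, mast_clamp, desk_mic, coax_barrel, clock from where it was at the start of the episode above 0.03 m).
It also fails if it takes over 61 s, if anything falls off the work surface, if the arm or the gripper's body presses on something with over 40 N, if the wrist force passes 120 N, or if a joint passes its speed limit or range.

## Working session

There is one attempt and no reset: what is moved stays moved. The work goes in short steps, Python scripts to look and compute and a tool call to move; the robot and the scene stay as the last step left them, time stands still between calls to the robot, and variables do not carry over. Pictures are saved under pics/ and viewed, and the job is handed in when it is done.

Besides the shell and the picture viewer there is one more tool, called after "Request:" as name([rows], argument=value, ...), one row to a line, values as JSON. apply_moves: Moves the arm, as the interface text tells. Its arguments: {"type":"object","properties":{"steps":{"type":"array"}},"required":["steps"]}

```bash
ls; mkdir -p pics
cat > h.py <<'E'
import numpy as np, cv2
from scipy.spatial.transform import Rotation as R
from bench import telemetry, get_image, workorder, nets, arm
def st():
    s=telemetry.read_state(); print({k:np.round(s[k],3).tolist() for k in s}); return s
def cam(n,f=None):
    p=get_image(n)
    if f: cv2.imwrite('pics/'+f,p['frame'])
    return p
def proj(p,P):
    Rm=R.from_quat(p['orientation']).as_matrix(); c=(np.array(P)-p['origin'])@Rm
    return np.array([p['fx']*c[0]/c[2]+p['cx'],p['fy']*c[1]/c[2]+p['cy']])
def ray(p,u,v,z):
    Rm=R.from_quat(p['orientation']).as_matrix(); d=Rm@np.array([(u-p['cx'])/p['fx'],(v-p['cy'])/p['fy'],1])
    o=np.array(p['origin']); return o+d*(z-o[2])/d[2]
E
python3 - <<'E'
from h import *
st()
for n in ['scene','top','wrist']:
    p=cam(n,n+'0.png'); print(n,np.round(p['origin'],1),np.round(p['orientation'],3),p['fx'])
    for l in ['wrench_grip','wrench_mouth','rack','cup_mouth','nut_seat']:
        print(l,[(np.round(d['xyz'],1).tolist(),round(d['confidence'],2)) for d in nets.pinpoint(p,l)])
E
```

```text
pics
{'clock': 0.0, 'joints': [1.498, 0.386, 0.007, -0.001, -1.194, -0.259], 'joint_vel': [0.002, 0.0, 0.0, -0.002, -0.0, 0.001], 'joint_efforts': [0.001, -39.229, 18.84, 4.186, -0.005, 0.0], 'position': [203.375, 590.408, 252.191], 'ee_rot': [-0.581, 0.814, -0.001, -0.001], 'contact_force': [0.107, 0.243, -0.42], 'wrist_torque': [0.022, -0.064, -0.02], 'gripper_width': 85.631}
scene [1091.5 -223.4  867. ] [ 0.808  0.486 -0.175 -0.285] 480.1141511846377
wrench_grip [([486.0, 226.3, 145.6], 0.58)]
wrench_mouth [([493.2, 229.6, 8.5], 0.85)]
rack [([488.7, 231.6, 1.5], 0.71)]
cup_mouth [([497.1, -209.9, 142.1], 0.56)]
nut_seat [([496.8, -208.8, 63.5], 0.68)]
top [462.4  50.1 986.7] [-0.705  0.708 -0.023  0.034] 444.0456074676285
wrench_grip [([488.7, 229.0, 141.9], 0.89)]
wrench_mouth [([482.5, 226.7, 12.4], 0.59)]
rack [([489.1, 226.5, -0.2], 0.91)]
cup_mouth [([495.0, -206.8, 139.6], 0.72), ([497.4, -206.8, 62.5], 0.16)]
nut_seat [([497.5, -206.3, 62.5], 0.7)]
wrist [275.3 566.6 373.9] [-0.574  0.805  0.121 -0.086] 341.82473496901156
wrench_grip []
wrench_mouth []
rack []
cup_mouth []
nut_seat []
```

View pics/scene0.png

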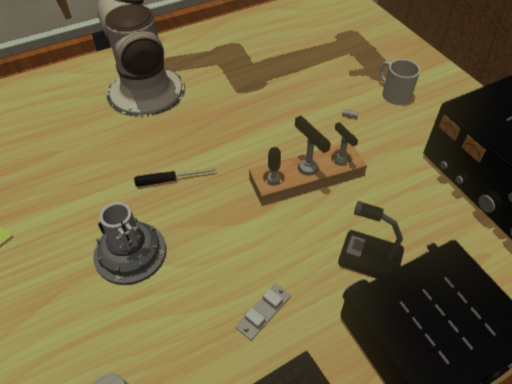

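View pics/top0.png

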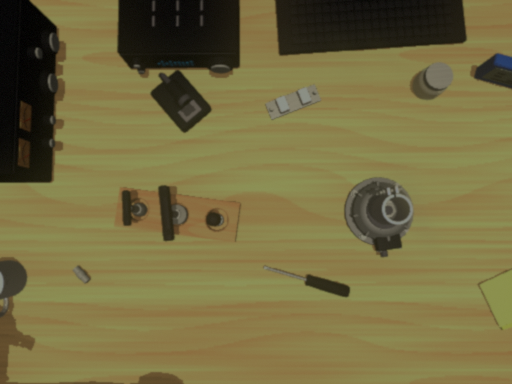

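The top view shows the large wrench in the middle rack hole, with its bar running from (164,186) to (169,240). The smaller T-handle is at (127,207), the nut driver at (216,219), and the cup mouth at (396,209). I'll refine these positions next.

Run:
```python
from h import *
for n in ['top','scene']:
    p=cam(n)
    print(n)
    for l in ['wrench_grip','cup_mouth']:
        q=nets.pinpoint(p,l); 
        for d in q[:1]: print(l,np.round(d['xyz'],1),np.round(proj(p,d['xyz']),1))
    o=nets.outline_of(p,'wrench_grip')
    if n=='top':
        m=o[0]['pixels'].astype(np.uint8); f=p['frame']
        g=(f.max(2)<70)&(m>0)
        v,u=np.nonzero(g); print(u.min(),u.max(),v.min(),v.max())
        r=cv2.minAreaRect(np.c_[u,v].astype(np.float32)); print(r)
        b=cv2.boxPoints(r); c=np.array([ray(p,*x,156)[:2] for x in b]); print(np.round(c,1), c.mean(0))
        print('rack holes etc')
        cv2.imwrite('pics/topz.png',np.hstack([cv2.resize(f[170:270,100:260],None,fx=2.4,fy=2.4,interpolation=2),cv2.resize(f[160:260,330:490],None,fx=2.4,fy=2.4,interpolation=2)]))
        cv2.imwrite('pics/topm.png',cv2.resize((g*255).astype(np.uint8)[170:270,100:260],None,fx=3,fy=3))
    else:
        cv2.imwrite('pics/scz.png',cv2.resize(p['frame'][190:290,80:180],None,fx=5,fy=5,interpolation=2))
    p2=p
```

```text
top
wrench_grip [485.2 226.2 141.5] [167.9 213.1]
cup_mouth [ 494.9 -206.9  137.4] [395.3 206.9]
159 186 186 240
((173.4298858642578, 212.03123474121094), (54.2303352355957, 25.221717834472656), 84.42780303955078)
[[535.5 242. ]
 [539.8 194.7]
 [438.7 184. ]
 [434.4 230.9]] [487.09236538 212.90730919]
rack holes etc
scene
wrench_grip [485.2 228.7 145.8] [311.8 132. ]
cup_mouth [ 492.6 -208.2  143.5] [115.8 212.1]
```

View pics/topz.png

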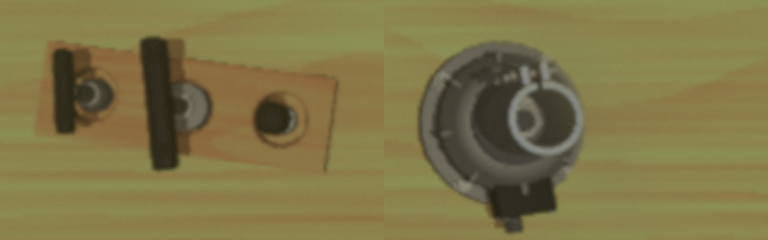

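View pics/scz.png

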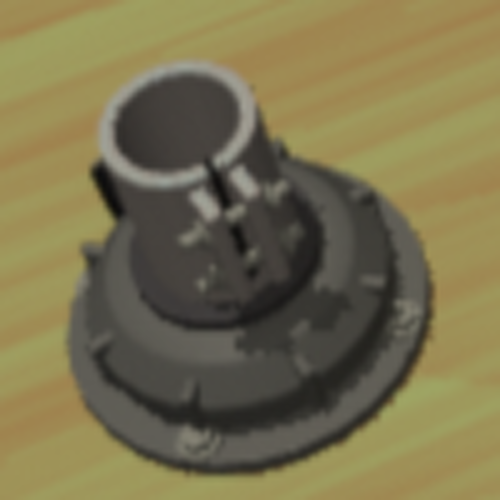

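Run:
```python
from h import *
p=cam('top')
a=ray(p,163.75,186.7,156);b=ray(p,168.75,239.8,156)
print(a,b,(a+b)/2,np.linalg.norm(a-b),np.arctan2(*(a-b)[1::-1]))
print(ray(p,397.1,209.2,140))
# rack corners z=36
for q in [(47/2.4+100,40/2.4+170),(337/2.4+100,78/2.4+170),(325/2.4+100,171/2.4+170),(35/2.4+100,133/2.4+170)]: print(ray(p,*q,36))
print(proj(p,[488,228,36]))
```

```text
[534.60607017 231.62971862 156.        ] [435.14080018 221.11882093 156.        ] [484.87343518 226.37426977 156.        ] 100.01909269965772 0.10528330830715958
[ 490.42759037 -209.42938746  140.        ]
[545.69528603 353.50768734  36.        ]
[510.02215537  92.56587609  36.        ]
[427.51504484 103.41870331  36.        ]
[462.36320413 362.63034592  36.        ]
[177.31807658 213.11583391]
```

```bash
cat >> h.py <<'E'
def rel(xyz,yaw):
    """shift in tool axes (cm) and rotvec to reach tool-down pose with tool-x yaw"""
    s=telemetry.read_state(); Rc=R.from_quat(s['ee_rot']); 
    c,sn=np.cos(yaw),np.sin(yaw)
    Rt=R.from_matrix(np.array([[c,sn,0],[sn,-c,0],[0,0,-1]]).T)
    d=Rc.inv().apply(np.array(xyz)-s['position'])/10
    rv=(Rc.inv()*Rt).as_rotvec()
    print('xyz cm',np.round(d,2).tolist(),'rot',np.round(rv,4).tolist(),'deg',np.degrees(np.linalg.norm(rv)))
    return d,rv
E
python3 - <<'E'
from h import *
rel([486,227,300],1.676-np.pi)
E
```

```text
xyz cm [25.2, -38.56, -4.67] rot [0.0, 0.0, -0.4371] deg 25.041443776328986
```

Request:
apply_moves([
  {"hand": 1,"xyz": [2,-3,-4.7],"delta_rot": [0,0,-0.03]},
  {"hand": 1,"xyz": [4.1,-6.2,-4.7],"delta_rot": [0,0,-0.07]},
  {"hand": 1,"xyz": [6.3,-9.6,-4.7],"delta_rot": [0,0,-0.11]},
  {"hand": 1,"xyz": [8.5,-13,-4.7],"delta_rot": [0,0,-0.15]},
  {"hand": 1,"xyz": [10.7,-16.4,-4.7],"delta_rot": [0,0,-0.19]},
  {"hand": 1,"xyz": [12.9,-19.8,-4.7],"delta_rot": [0,0,-0.23]},
  {"hand": 1,"xyz": [15.1,-23.2,-4.7],"delta_rot": [0,0,-0.27]},
  {"hand": 1,"xyz": [17.3,-26.5,-4.7],"delta_rot": [0,0,-0.3]},
  {"hand": 1,"xyz": [19.5,-29.8,-4.7],"delta_rot": [0,0,-0.34]},
  {"hand": 1,"xyz": [21.7,-33.1,-4.7],"delta_rot": [0,0,-0.38]},
  {"hand": 1,"xyz": [23.5,-36,-4.7],"delta_rot": [0,0,-0.41]},
  {"hand": 1,"xyz": [25.2,-38.56,-4.7],"delta_rot": [0,0,-0.4371]},
])

```text
clock: 2.35
position: [487.1, 225.1, 300.6]
ee_rot: [0.744, -0.669, 0.0, -0.0]
contact_force: [-0.5, 0.7, 0.1]
gripper_width: 85.1
```

Run:
```python
from h import *
st()
p=cam('wrist','w1.png'); print(p['origin'],p['orientation'])
for l in ['wrench_grip','wrench_mouth','rack']:
    for d in nets.pinpoint(p,l)[:1]: print(l,np.round(d['xyz'],1),d['confidence'],np.round(proj(p,d['xyz']),1))
```

```text
{'clock': 2.35, 'joints': [0.735, 0.202, -0.131, 0.0, -1.238, 0.941], 'joint_vel': [-0.706, 0.129, 0.161, -0.003, -0.031, 1.023], 'joint_efforts': [2.182, -31.424, 18.576, 4.234, -0.049, -0.628], 'position': [487.131, 225.052, 300.633], 'ee_rot': [0.744, -0.669, 0.0, -0.0], 'contact_force': [-0.462, 0.665, 0.084], 'wrist_torque': [0.075, -0.024, 0.057], 'gripper_width': 85.137}
[562.45420765 233.11497966 421.2809832 ] [ 0.73548736 -0.66108646 -0.09957993  0.11003124]
wrench_grip [485.8 227.7 144.3] 0.62 [257.4 176.2]
wrench_mouth [482.9 227.9   6.6] 0.82 [258.  148.4]
rack [486.1 226.4   1.9] 0.78 [259.5 145.3]
```

View pics/w1.png

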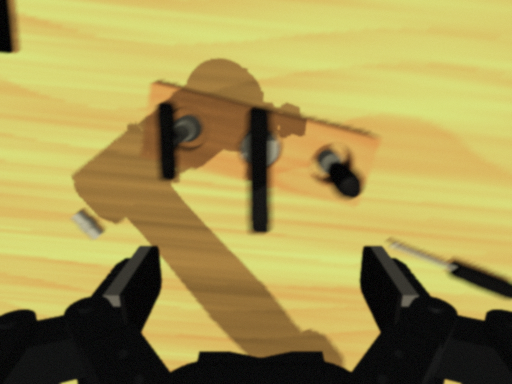

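Run:
```python
from h import *
p=cam('wrist','w2.png'); f=p['frame']
st()
o=nets.outline_of(p,'wrench_grip')[0]['pixels']
g=(f.max(2)<60)&o
v,u=np.nonzero(g)
k=(abs(u-np.median(u))<15); u=u[k];v=v[k]
r=cv2.minAreaRect(np.c_[u,v].astype(np.float32)); print(r)
b=cv2.boxPoints(r);print(b.round(1))
for z in(156,143): 
    c=np.array([ray(p,*x,z)[:2] for x in b]); print(np.round(c,1), c.mean(0))
m=np.zeros_like(f);m[g]=255
cv2.imwrite('pics/w2z.png',np.hstack([cv2.resize(x[90:250,200:320],None,fx=3,fy=3) for x in (f,m)]))
```

```text
{'clock': 2.6, 'joints': [0.739, 0.202, -0.131, -0.0, -1.238, 0.936], 'joint_vel': [0.026, -0.003, -0.001, -0.0, 0.002, 0.002], 'joint_efforts': [-0.65, -29.971, 19.172, 4.281, -0.005, 0.003], 'position': [485.956, 227.023, 300.286], 'ee_rot': [0.743, -0.669, -0.0, -0.0], 'contact_force': [-0.385, 1.162, -0.068], 'wrist_torque': [0.012, 0.016, 0.068], 'gripper_width': 85.122}
((257.0, 170.5), (125.0, 24.0), 90.0)
[[245. 108.]
 [269. 108.]
 [269. 233.]
 [245. 233.]]
[[540.6 243.9]
 [542.5 225.9]
 [439.6 214.4]
 [437.5 234.6]] [490.06989502 229.70247068]
[[539.6 244.4]
 [541.6 225.4]
 [433.6 213.4]
 [431.4 234.6]] [486.54811236 229.48084189]
```

View pics/w2z.png

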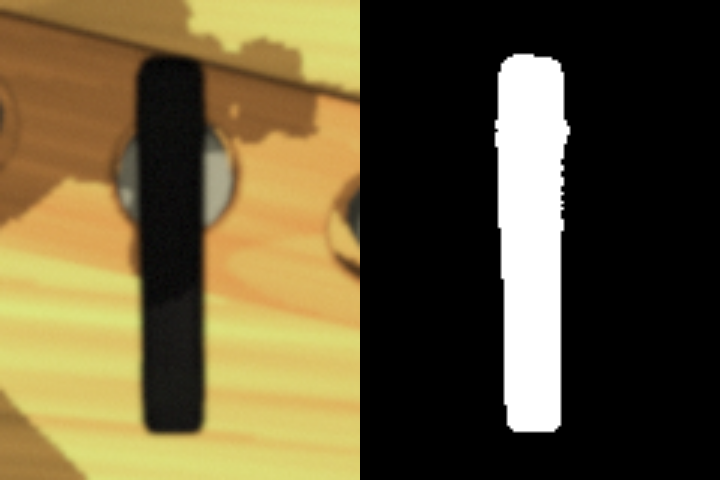

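Run:
```python
from h import *
rel([486.5,228.5,146],0.103+np.pi/2-np.pi)
```

```text
xyz cm [-0.09, -0.09, 15.43] rot [0.0, 0.0002, 0.0028] deg 0.16018971151456443
```

Request:
apply_moves([
  {"hand": 1,"xyz": [-0.1,-0.1,3],"delta_rot": [0,0,0]},
  {"hand": 1,"xyz": [-0.1,-0.1,6],"delta_rot": [0,0,0]},
  {"hand": 1,"xyz": [-0.1,-0.1,9],"delta_rot": [0,0,0]},
  {"hand": 1,"xyz": [-0.1,-0.1,11.5],"delta_rot": [0,0,0]},
  {"hand": 1,"xyz": [-0.1,-0.1,13.5],"delta_rot": [0,0,0]},
  {"hand": 1,"xyz": [-0.1,-0.1,14.8],"delta_rot": [0,0,0]},
  {"hand": 1,"xyz": [-0.1,-0.1,15.4],"delta_rot": [0,0,0]},
  {"hand": 1,"xyz": [-0.1,-0.1,15.4],"delta_rot": [0,0,0]},
  {"hand": 1,"xyz": [-0.1,-0.1,15.4],"delta_rot": [0,0,0]},
])

```text
clock: 3.4
position: [487.0, 229.1, 146.9]
ee_rot: [0.744, -0.668, 0.0, -0.0]
contact_force: [1.1, -0.1, 0.3]
gripper_width: 85.4
```

Run:
```python
from h import *
st(); p=cam('wrist','w3.png')
```

```text
{'clock': 3.4, 'joints': [0.741, 0.342, -0.353, 0.0, -0.875, 0.936], 'joint_vel': [-0.008, -0.017, 0.014, 0.003, 0.002, 0.001], 'joint_efforts': [0.03, -32.917, 15.066, 3.342, -0.011, -0.001], 'position': [486.995, 229.103, 146.889], 'ee_rot': [0.744, -0.668, 0.0, -0.0], 'contact_force': [1.106, -0.141, 0.276], 'wrist_torque': [0.084, -0.025, -0.001], 'gripper_width': 85.436}
```

View pics/w3.png

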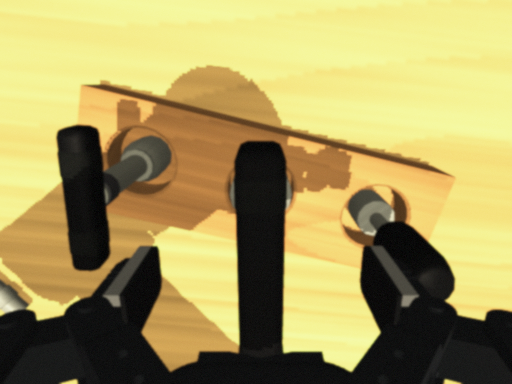

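The bar sits centred between the jaws (column 260) and the neighbours are clear, so I'm closing.

Request:
apply_moves([
  {"hand": 0,"xyz": [0,0,0],"delta_rot": [0,0,0]},
  {"hand": 0,"xyz": [0,0,0],"delta_rot": [0,0,0]},
  {"hand": 0,"xyz": [0,0,0],"delta_rot": [0,0,0]},
  {"hand": 0,"xyz": [0,0,0],"delta_rot": [0,0,0]},
  {"hand": 0,"xyz": [0,0,0],"delta_rot": [0,0,0]},
  {"hand": 0,"xyz": [0,0,0],"delta_rot": [0,0,0]},
  {"hand": 0,"xyz": [0,0,0],"delta_rot": [0,0,0]},
  {"hand": 0,"xyz": [0,0,0],"delta_rot": [0,0,0]},
  {"hand": 0,"xyz": [0,0,0],"delta_rot": [0,0,0]},
  {"hand": 0,"xyz": [0,0,0],"delta_rot": [0,0,0]},
])

```text
clock: 4.28
position: [487.2, 228.3, 146.7]
ee_rot: [0.743, -0.669, 0.0, -0.0]
contact_force: [-0.0, 0.4, 2.7]
gripper_width: 17.0
```

Run:
```python
from h import *
st(); p=cam('wrist','w4.png')
```

```text
{'clock': 4.283, 'joints': [0.74, 0.343, -0.353, 0.0, -0.874, 0.936], 'joint_vel': [0.001, -0.001, -0.001, -0.001, 0.001, 0.001], 'joint_efforts': [-0.175, -32.396, 14.653, 3.201, -0.015, 0.008], 'position': [487.192, 228.307, 146.657], 'ee_rot': [0.743, -0.669, 0.0, -0.0], 'contact_force': [-0.031, 0.354, 2.729], 'wrist_torque': [0.053, 0.082, -0.011], 'gripper_width': 17.001}
```

View pics/w4.png

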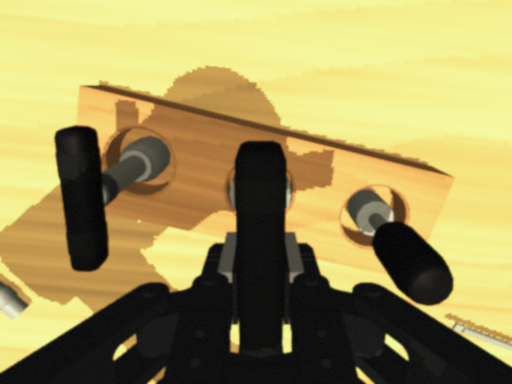

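Request:
apply_moves([
  {"hand": 0,"xyz": [0,0,-1],"delta_rot": [0,0,0]},
  {"hand": 0,"xyz": [0,0,-2.5],"delta_rot": [0,0,0]},
  {"hand": 0,"xyz": [0,0,-4.5],"delta_rot": [0,0,0]},
  {"hand": 0,"xyz": [0,0,-7],"delta_rot": [0,0,0]},
  {"hand": 0,"xyz": [0,0,-10],"delta_rot": [0,0,0]},
  {"hand": 0,"xyz": [0,0,-13],"delta_rot": [0,0,0]},
  {"hand": 0,"xyz": [0,0,-15.5],"delta_rot": [0,0,0]},
  {"hand": 0,"xyz": [0,0,-17],"delta_rot": [0,0,0]},
  {"hand": 0,"xyz": [0,0,-17],"delta_rot": [0,0,0]},
])

```text
clock: 5.08
position: [487.6, 228.5, 319.7]
ee_rot: [0.743, -0.669, 0.001, -0.003]
contact_force: [1.2, 0.4, -4.1]
gripper_width: 17.0
```

Run:
```python
from h import *
s=st()
for n in ['scene','wrist','top']:
    p=cam(n,n+'5.png')
    for l in ['wrench_grip','wrench_mouth','cup_mouth','nut_seat']:
        for d in nets.pinpoint(p,l)[:1]: print(n,l,np.round(d['xyz'],1),round(d['confidence'],2),np.round(proj(p,d['xyz']),1))
rel([492,-208,318],-1.467)
```

```text
{'clock': 5.083, 'joints': [0.74, 0.193, -0.095, 0.001, -1.277, 0.936], 'joint_vel': [0.002, 0.034, -0.084, -0.031, 0.055, -0.001], 'joint_efforts': [0.059, -30.571, 20.221, 4.641, -0.359, -0.0], 'position': [487.638, 228.519, 319.687], 'ee_rot': [0.743, -0.669, 0.001, -0.003], 'contact_force': [1.209, 0.359, -4.146], 'wrist_torque': [0.105, -0.022, -0.024], 'gripper_width': 16.97}
scene wrench_grip [486.4 228.  315.1] 0.79 [319.6  66.9]
scene wrench_mouth [494.8 232.9 178.1] 0.6 [317.3 123. ]
scene cup_mouth [ 493.5 -208.   142.3] 0.88 [116.2 212.8]
wrist wrench_grip [482.7 224.2 311.4] 0.68 [268.  281.7]
top wrench_grip [486.7 227.  309. ] 0.93 [144.7 209.3]
top wrench_mouth [486.4 227.2 179.2] 0.87 [163.1 212. ]
top cup_mouth [ 491.5 -208.3  139.9] 0.57 [396.5 208.6]
top nut_seat [ 495.6 -204.6   60.4] 0.55 [382.9 208.1]
xyz cm [43.42, 4.08, -0.17] rot [0.0001, -0.0001, 0.0015] deg 0.08513661534630348
```

View pics/scene5.png

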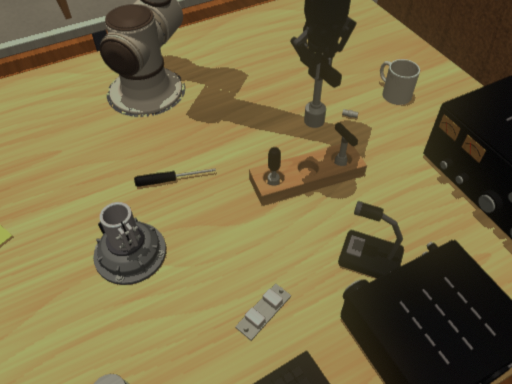

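Request:
apply_moves([
  {"hand": 0,"xyz": [2,0.2,0],"delta_rot": [0,0,0]},
  {"hand": 0,"xyz": [5.5,0.5,0],"delta_rot": [0,0,0]},
  {"hand": 0,"xyz": [9.5,0.9,0],"delta_rot": [0,0,0]},
  {"hand": 0,"xyz": [13.5,1.3,0],"delta_rot": [0,0,0]},
  {"hand": 0,"xyz": [17.5,1.7,0],"delta_rot": [0,0,0]},
  {"hand": 0,"xyz": [21.5,2.1,0],"delta_rot": [0,0,0]},
  {"hand": 0,"xyz": [25.5,2.5,0],"delta_rot": [0,0,0]},
  {"hand": 0,"xyz": [29.5,2.9,0],"delta_rot": [0,0,0]},
  {"hand": 0,"xyz": [33.5,3.2,0],"delta_rot": [0,0,0]},
  {"hand": 0,"xyz": [37,3.5,0],"delta_rot": [0,0,0]},
  {"hand": 0,"xyz": [40.5,3.8,0],"delta_rot": [0,0,0]},
  {"hand": 0,"xyz": [43.4,4,0],"delta_rot": [0,0,0]},
])

```text
clock: 6.83
position: [492.4, -210.0, 316.6]
ee_rot: [0.743, -0.669, 0.0, -0.0]
contact_force: [1.4, 0.8, -3.7]
gripper_width: 17.3
```

Request:
apply_moves([
  {"hand": 0,"xyz": [0,0,1],"delta_rot": [0,0,0]},
  {"hand": 0,"xyz": [0,0,2],"delta_rot": [0,0,0]},
  {"hand": 0,"xyz": [0,0,2.5],"delta_rot": [0,0,0]},
  {"hand": 0,"xyz": [0,0,2.5],"delta_rot": [0,0,0]},
  {"hand": 0,"xyz": [0,0,2.5],"delta_rot": [0,0,0]},
])

```text
clock: 7.25
position: [492.8, -206.8, 291.1]
ee_rot: [0.744, -0.668, -0.0, 0.0]
contact_force: [-1.1, -0.6, -3.7]
gripper_width: 17.2
```

Run:
```python
from h import *
s=st()
P=[]
for n in ['scene','wrist','top']:
    p=cam(n,n+'6.png')
    for l in ['wrench_grip','wrench_mouth','cup_mouth','nut_seat']:
        for d in nets.pinpoint(p,l)[:1]: print(n,l,np.round(d['xyz'],1),round(d['confidence'],2),np.round(proj(p,d['xyz']),1))
    if n=='scene': P.append(cv2.resize(p['frame'][130:270,50:190],None,fx=4,fy=4,interpolation=2))
    if n=='top': P.append(cv2.resize(p['frame'][150:270,330:450],(560,560),interpolation=2))
cv2.imwrite('pics/z6.png',cv2.resize(np.hstack(P),(800,400)))
```

```text
{'clock': 7.25, 'joints': [-0.094, 0.205, -0.151, 0.0, -1.216, 1.771], 'joint_vel': [0.004, -0.011, 0.021, 0.005, -0.001, 0.0], 'joint_efforts': [-0.234, -31.487, 20.134, 4.706, -0.027, -0.001], 'position': [492.75, -206.778, 291.084], 'ee_rot': [0.744, -0.668, -0.0, 0.0], 'contact_force': [-1.098, -0.624, -3.677], 'wrist_torque': [-0.004, -0.015, 0.017], 'gripper_width': 17.199}
scene wrench_grip [ 492.7 -206.7  288.7] 0.88 [ 96.3 159.2]
scene wrench_mouth [ 496.4 -202.6  149.4] 0.75 [118.6 210.5]
scene cup_mouth [ 493.9 -208.3  141. ] 0.64 [116.3 213.4]
scene nut_seat [ 498.2 -208.5   63.4] 0.91 [125.8 238. ]
wrist wrench_grip [ 493.9 -207.7  291.3] 0.57 [262.3 275. ]
```

View pics/z6.png

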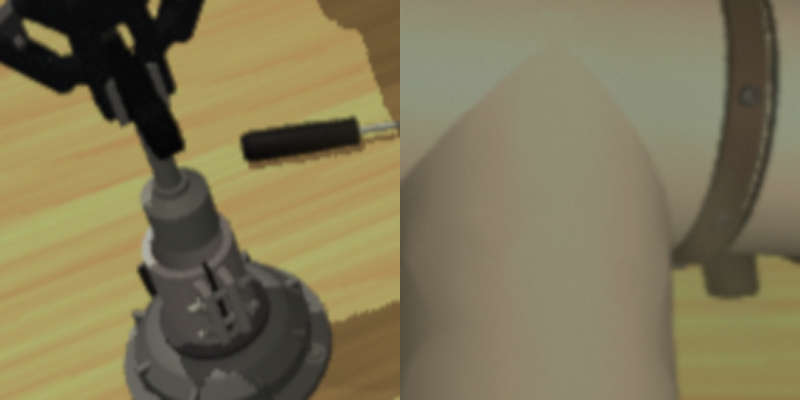

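View pics/wrist6.png

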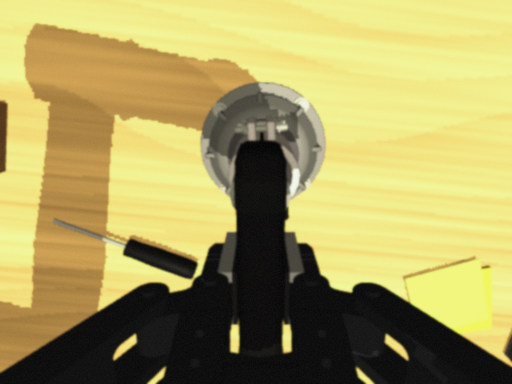

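```bash
cat > fit.py <<'E'
from h import *
from scipy.optimize import minimize
ps=get_image('scene'); pt=get_image('top')
f0=cv2.cvtColor(cv2.imread('pics/scene0.png'),cv2.COLOR_BGR2GRAY).astype(np.float32)
t0=cv2.cvtColor(cv2.imread('pics/top0.png'),cv2.COLOR_BGR2GRAY).astype(np.float32)
th=np.linspace(0,2*np.pi,120,endpoint=False)
def projs(p,P):
    Rm=R.from_quat(p['orientation']).as_matrix(); c=(P-np.array(p['origin']))@Rm
    return np.c_[p['fx']*c[:,0]/c[:,2]+p['cx'],p['fy']*c[:,1]/c[:,2]+p['cy']].astype(np.float32)
def ring(p,img,x,y,z,r):
    P=np.c_[x+r*np.cos(th),y+r*np.sin(th),np.full(len(th),z)]
    q=projs(p,P); return cv2.remap(img,q[:,:1],q[:,1:],cv2.INTER_LINEAR).ravel()
for n,p,img in [('scene',ps,f0),('top',pt,t0)]:
    best=[]
    for x in np.arange(484,504,0.5):
        for y in np.arange(-218,-198,0.5):
            b=ring(p,img,x,y,140,26.7); i=ring(p,img,x,y,140,21.); 
            best.append((b.mean()-i.mean()-0.5*b.std(),x,y))
    best.sort(reverse=True); print(n,np.round(best[:8],2).tolist())
E
python3 - <<'E'
from fit import *
p=ps; big=cv2.resize(p['frame'][150:270,60:160],None,fx=7,fy=7,interpolation=cv2.INTER_CUBIC)[:600]
b0=cv2.resize(cv2.imread('pics/scene0.png')[190:260,80:160],None,fx=7,fy=7,interpolation=cv2.INTER_CUBIC)
cv2.imwrite('pics/s7.png',big[:, :700]); cv2.imwrite('pics/s70.png',b0)
E
```

```text
scene [[73.6, 493.0, -211.0], [72.82, 493.0, -211.5], [72.8, 492.5, -211.0], [72.44, 493.0, -210.5], [72.4, 492.5, -211.5], [72.34, 493.5, -211.0], [71.81, 493.5, -211.5], [71.64, 492.5, -210.5]]
top [[52.12, 491.5, -209.5], [51.7, 491.0, -209.5], [51.37, 491.5, -209.0], [51.17, 492.0, -209.5], [51.07, 491.5, -210.0], [50.95, 491.0, -209.0], [50.66, 491.0, -210.0], [50.35, 492.0, -209.0]]
```

View pics/s7.png

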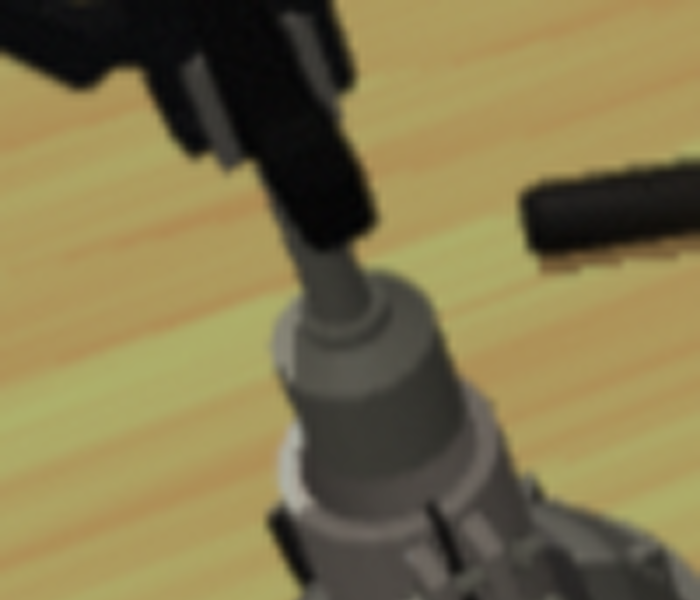

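```bash
cat > ov.py <<'E'
from fit import *
def ov(p,name,items,x0,y0,w,h,s=7):
    b=cv2.resize(p['frame'][y0:y0+h,x0:x0+w],None,fx=s,fy=s,interpolation=cv2.INTER_CUBIC)
    for (x,y,z,r,col) in items:
        q=projs(p,np.c_[x+r*np.cos(th),y+r*np.sin(th),np.full(len(th),z)])
        q=((q-[x0,y0]+0.5)*s-0.5)
        cv2.polylines(b,[q.round().astype(np.int32)],True,col,1)
    cv2.imwrite('pics/'+name,b)
E
python3 - <<'E'
from ov import *
x,y=493,-207
ov(ps,'o1.png',[(493,-211,140,30,(0,255,0)),(493,-211,140,23.5,(0,255,0)),(x,y,194.4,21.5,(0,0,255)),(x,y,152.4,21.5,(0,0,255)),(x,y,156.,21.5,(255,0,0))],80,165,75,75,8)
E
```

```text
scene [[73.6, 493.0, -211.0], [72.82, 493.0, -211.5], [72.8, 492.5, -211.0], [72.44, 493.0, -210.5], [72.4, 492.5, -211.5], [72.34, 493.5, -211.0], [71.81, 493.5, -211.5], [71.64, 492.5, -210.5]]
top [[52.12, 491.5, -209.5], [51.7, 491.0, -209.5], [51.37, 491.5, -209.0], [51.17, 492.0, -209.5], [51.07, 491.5, -210.0], [50.95, 491.0, -209.0], [50.66, 491.0, -210.0], [50.35, 492.0, -209.0]]
```

View pics/o1.png

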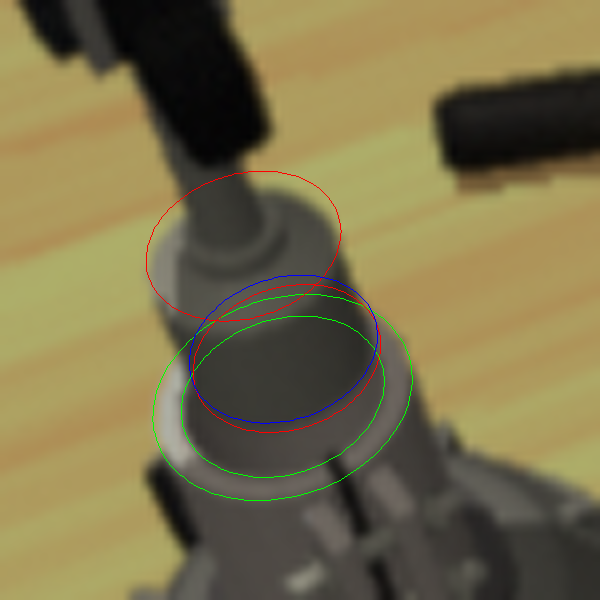

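Run:
```python
from ov import *
g=cv2.cvtColor(ps['frame'],cv2.COLOR_BGR2GRAY)[165:240,80:155].astype(float)
b=cv2.resize(np.clip((g-30)*2.2,0,255).astype(np.uint8),None,fx=8,fy=8,interpolation=cv2.INTER_CUBIC)
cv2.imwrite('pics/o2.png',b)
```

```text
scene [[73.6, 493.0, -211.0], [72.82, 493.0, -211.5], [72.8, 492.5, -211.0], [72.44, 493.0, -210.5], [72.4, 492.5, -211.5], [72.34, 493.5, -211.0], [71.81, 493.5, -211.5], [71.64, 492.5, -210.5]]
top [[52.12, 491.5, -209.5], [51.7, 491.0, -209.5], [51.37, 491.5, -209.0], [51.17, 492.0, -209.5], [51.07, 491.5, -210.0], [50.95, 491.0, -209.0], [50.66, 491.0, -210.0], [50.35, 492.0, -209.0]]
```

View pics/o2.png

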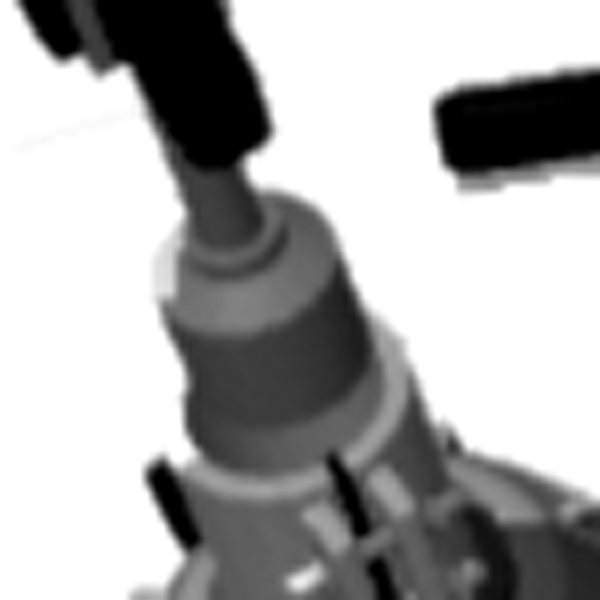

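Request:
apply_moves([
  {"hand": 0,"xyz": [0.35,0.04,0.3],"delta_rot": [0,0,0]},
  {"hand": 0,"xyz": [0.35,0.04,0.8],"delta_rot": [0,0,0]},
  {"hand": 0,"xyz": [0.35,0.04,0.8],"delta_rot": [0,0,0]},
  {"hand": 0,"xyz": [0.35,0.04,0.8],"delta_rot": [0,0,0]},
])

```text
clock: 8.63
position: [492.4, -211.2, 282.6]
ee_rot: [0.743, -0.669, -0.001, 0.0]
contact_force: [0.0, -0.1, -4.3]
gripper_width: 17.3
```

Run:
```python
from ov import *
s=st()
g=cv2.cvtColor(ps['frame'],cv2.COLOR_BGR2GRAY).astype(float)
ps['frame']=cv2.cvtColor(np.clip((g-30)*2.2,0,255).astype(np.uint8),cv2.COLOR_GRAY2BGR)
x,y,z=s['position']; z-=138.7
ov(ps,'o3.png',[],80,165,75,75,8)
ov(ps,'o3b.png',[(493,-211,140,30,(0,255,0)),(493,-211,140,23.5,(0,255,0)),(x,y,z+42,21.5,(0,0,255)),(x,y,z,21.5,(0,0,255))],80,165,75,75,8)
cv2.imwrite('pics/o3.png',np.hstack([cv2.imread('pics/o3.png')[180:560,100:500],cv2.imread('pics/o3b.png')[180:560,100:500]]))
```

```text
scene [[73.6, 493.0, -211.0], [72.82, 493.0, -211.5], [72.8, 492.5, -211.0], [72.44, 493.0, -210.5], [72.4, 492.5, -211.5], [72.34, 493.5, -211.0], [71.81, 493.5, -211.5], [71.64, 492.5, -210.5]]
top [[52.12, 491.5, -209.5], [51.7, 491.0, -209.5], [51.37, 491.5, -209.0], [51.17, 492.0, -209.5], [51.07, 491.5, -210.0], [50.95, 491.0, -209.0], [50.66, 491.0, -210.0], [50.35, 492.0, -209.0]]
{'clock': 8.733, 'joints': [-0.102, 0.212, -0.161, 0.0, -1.197, 1.778], 'joint_vel': [0.0, -0.003, 0.005, 0.001, 0.001, 0.0], 'joint_efforts': [-0.029, -32.217, 20.34, 4.769, -0.011, 0.0], 'position': [492.755, -211.239, 283.243], 'ee_rot': [0.743, -0.669, -0.0, 0.0], 'contact_force': [0.347, 0.052, -5.03], 'wrist_torque': [0.024, 0.004, 0.027], 'gripper_width': 17.467}
```

View pics/o3.png

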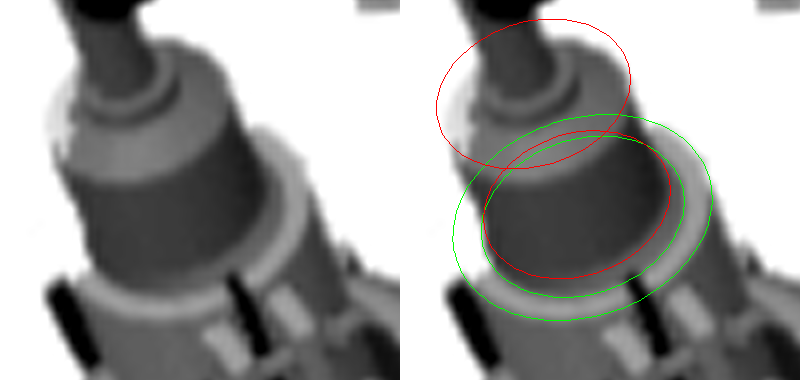

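```bash
sed -i '/^for n,p,img in/,$d' fit.py
python3 - <<'E'
from ov import *
def con(f): 
    g=cv2.cvtColor(f,cv2.COLOR_BGR2GRAY).astype(float); return cv2.cvtColor(np.clip((g-30)*2,0,255).astype(np.uint8),cv2.COLOR_GRAY2BGR)
ps['frame']=con(cv2.imread('pics/scene5.png'))
x,y,z=487.2,228.3,319.-138.7
ov(ps,'a.png',[(x,y,z+42,21.5,(0,0,255)),(x,y,z,21.5,(0,0,255))],295,90,50,50,8)
ps['frame']=con(cv2.imread('pics/scene0.png'))
z=8
ov(ps,'b.png',[(x,y,z+42,21.5,(0,0,255)),(x,y,36,24,(0,255,0))],285,140,50,50,8)
cv2.imwrite('pics/ab.png',np.hstack([cv2.imread('pics/a.png'),cv2.imread('pics/b.png')]))
E
```

```text
(no output)
```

View pics/ab.png

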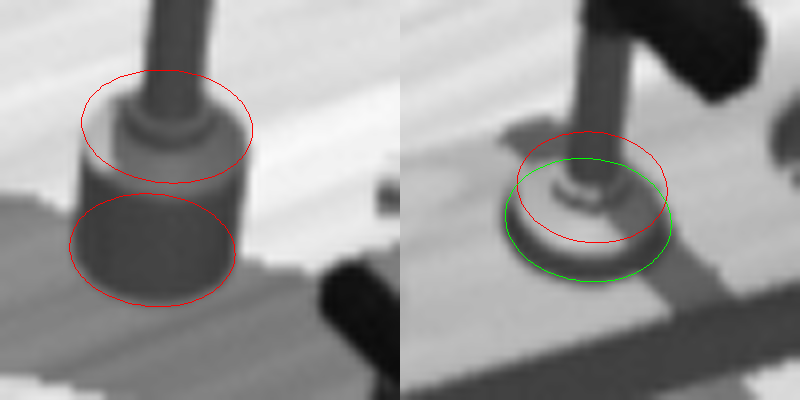

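Request:
apply_moves([
  {"hand": 0,"xyz": [0,0.1,0.1],"delta_rot": [0,0,0]},
  {"hand": 0,"xyz": [0,0.1,0.2],"delta_rot": [0,0,0]},
  {"hand": 0,"xyz": [0,0.1,0.3],"delta_rot": [0,0,0]},
  {"hand": 0,"xyz": [0,0.1,0.4],"delta_rot": [0,0,0]},
])

```text
clock: 9.17
position: [491.7, -211.3, 279.2]
ee_rot: [0.743, -0.669, 0.0, -0.0]
contact_force: [-0.2, -0.5, -3.4]
gripper_width: 17.3
```

Request:
apply_moves([
  {"hand": 0,"xyz": [0,0,0.1],"delta_rot": [0,0,0]},
  {"hand": 0,"xyz": [0,0,0.2],"delta_rot": [0,0,0]},
])

```text
clock: 9.33
position: [491.7, -211.3, 277.2]
ee_rot: [0.743, -0.669, -0.0, 0.0]
contact_force: [0.1, 0.2, -4.5]
gripper_width: 17.3
```

Run:
```python
from ov import *
s=st()
g=cv2.cvtColor(ps['frame'],cv2.COLOR_BGR2GRAY).astype(float)
ps['frame']=cv2.cvtColor(np.clip((g-30)*2.2,0,255).astype(np.uint8),cv2.COLOR_GRAY2BGR)
x,y,z=s['position']; z-=138.7
ov(ps,'o4.png',[],80,165,75,75,10)
cv2.imwrite('pics/o4.png',cv2.imread('pics/o4.png')[200:700,100:600])
```

```text
{'clock': 9.433, 'joints': [-0.103, 0.215, -0.173, -0.0, -1.183, 1.779], 'joint_vel': [-0.001, -0.002, 0.005, 0.003, -0.001, 0.002], 'joint_efforts': [-0.013, -32.458, 20.337, 4.775, -0.019, -0.0], 'position': [491.683, -211.258, 277.104], 'ee_rot': [0.743, -0.669, -0.0, 0.0], 'contact_force': [-0.192, -0.346, -4.203], 'wrist_torque': [0.062, -0.03, -0.002], 'gripper_width': 17.189}
```

View pics/o4.png

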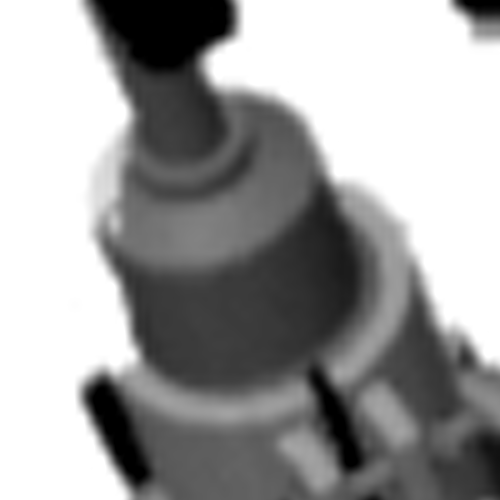

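Request:
apply_moves([
  {"hand": 0,"xyz": [0,0,0.1],"delta_rot": [0,0,0]},
  {"hand": 0,"xyz": [0,0,0.2],"delta_rot": [0,0,0]},
  {"hand": 0,"xyz": [0,0,0.3],"delta_rot": [0,0,0]},
])

```text
clock: 9.68
position: [491.7, -211.3, 274.2]
ee_rot: [0.743, -0.669, 0.0, -0.0]
contact_force: [-0.6, 0.7, -4.4]
gripper_width: 17.4
```

Request:
apply_moves([
  {"hand": 0,"xyz": [0,0,0.15],"delta_rot": [0,0,0]},
  {"hand": 0,"xyz": [0,0,0.3],"delta_rot": [0,0,0]},
  {"hand": 0,"xyz": [0,0,0.4],"delta_rot": [0,0,0]},
])

```text
clock: 9.93
position: [491.7, -211.3, 270.0]
ee_rot: [0.743, -0.669, -0.0, 0.0]
contact_force: [0.4, -0.3, -3.6]
gripper_width: 17.2
```

Run:
```python
from ov import *
s=st()
ov(ps,'o5.png',[],80,165,75,75,8)
```

```text
{'clock': 10.033, 'joints': [-0.103, 0.22, -0.185, -0.0, -1.166, 1.779], 'joint_vel': [0.0, -0.002, 0.003, -0.0, -0.004, 0.0], 'joint_efforts': [-0.022, -32.56, 20.166, 4.741, -0.028, -0.0], 'position': [491.677, -211.264, 270.03], 'ee_rot': [0.743, -0.669, -0.0, 0.0], 'contact_force': [-0.792, -0.016, -4.025], 'wrist_torque': [0.0, -0.024, -0.001], 'gripper_width': 17.099}
```

View pics/o5.png

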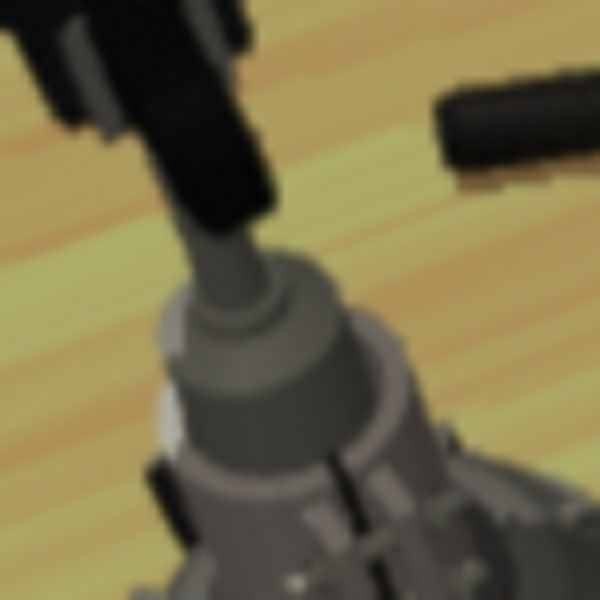

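Request:
apply_moves([
  {"hand": 0,"xyz": [0,0,0.2],"delta_rot": [0,0,0]},
  {"hand": 0,"xyz": [0,0,0.4],"delta_rot": [0,0,0]},
  {"hand": 0,"xyz": [0,0,0.7],"delta_rot": [0,0,0]},
  {"hand": 0,"xyz": [0,0,1.0],"delta_rot": [0,0,0]},
  {"hand": 0,"xyz": [0,0,1.3],"delta_rot": [0,0,0]},
  {"hand": 0,"xyz": [0,0,1.6],"delta_rot": [0,0,0]},
])

```text
clock: 10.53
position: [491.7, -211.3, 253.9]
ee_rot: [0.743, -0.669, -0.0, 0.0]
contact_force: [-0.4, -0.5, -3.8]
gripper_width: 17.4
```

Request:
apply_moves([
  {"hand": 0,"xyz": [0,0,0.3],"delta_rot": [0,0,0]},
  {"hand": 0,"xyz": [0,0,0.6],"delta_rot": [0,0,0]},
  {"hand": 0,"xyz": [0,0,0.9],"delta_rot": [0,0,0]},
  {"hand": 0,"xyz": [0,0,1.2],"delta_rot": [0,0,0]},
  {"hand": 0,"xyz": [0,0,1.5],"delta_rot": [0,0,0]},
  {"hand": 0,"xyz": [0,0,1.8],"delta_rot": [0,0,0]},
])

```text
clock: 11.03
position: [491.8, -211.3, 236.0]
ee_rot: [0.743, -0.669, -0.0, 0.0]
contact_force: [-0.2, -0.1, -3.6]
gripper_width: 17.1
```

Request:
apply_moves([
  {"hand": 0,"xyz": [0,0,0.2],"delta_rot": [0,0,0]},
  {"hand": 0,"xyz": [0,0,0.5],"delta_rot": [0,0,0]},
  {"hand": 0,"xyz": [0,0,0.8],"delta_rot": [0,0,0]},
  {"hand": 0,"xyz": [0,0,1.1],"delta_rot": [0,0,0]},
  {"hand": 0,"xyz": [0,0,1.4],"delta_rot": [0,0,0]},
  {"hand": 0,"xyz": [0,0,1.6],"delta_rot": [0,0,0]},
])

```text
clock: 11.53
position: [491.6, -211.3, 219.9]
ee_rot: [0.743, -0.669, -0.0, 0.0]
contact_force: [-0.4, -0.1, -3.1]
gripper_width: 17.1
```

Request:
apply_moves([
  {"hand": 0,"xyz": [0,0,0.2],"delta_rot": [0,0,0]},
  {"hand": 0,"xyz": [0,0,0.4],"delta_rot": [0,0,0]},
  {"hand": 0,"xyz": [0,0,0.5],"delta_rot": [0,0,0]},
  {"hand": 0,"xyz": [0,0,0.6],"delta_rot": [0,0,0]},
])

```text
clock: 11.87
position: [491.8, -211.3, 214.2]
ee_rot: [0.743, -0.669, 0.0, -0.0]
contact_force: [-0.7, 0.1, -3.0]
gripper_width: 17.4
```

Request:
apply_moves([
  {"hand": 0,"xyz": [0,0,0.1],"delta_rot": [0,0,0]},
  {"hand": 0,"xyz": [0,0,0.15],"delta_rot": [0,0,0]},
])

```text
clock: 12.03
position: [491.7, -211.3, 212.7]
ee_rot: [0.743, -0.669, -0.0, 0.0]
contact_force: [-0.2, 0.1, -4.1]
gripper_width: 16.8
```

Request:
apply_moves([
  {"hand": 0,"xyz": [0,0,0.05],"delta_rot": [0,0,0]},
  {"hand": 0,"xyz": [0,0,0.1],"delta_rot": [0,0,0]},
])

```text
clock: 12.2
position: [491.8, -211.3, 211.8]
ee_rot: [0.743, -0.669, 0.0, -0.0]
contact_force: [0.5, 0.4, -3.6]
gripper_width: 17.4
```

Request:
apply_moves([
  {"hand": 0,"xyz": [0,0,0.05],"delta_rot": [0,0,0]},
  {"hand": 0,"xyz": [0,0,0.1],"delta_rot": [0,0,0]},
])

```text
clock: 12.37
position: [491.9, -211.3, 210.9]
ee_rot: [0.743, -0.669, 0.0, -0.0]
contact_force: [0.1, -1.3, -4.2]
gripper_width: 17.0
```

Request:
apply_moves([
  {"hand": 0,"xyz": [0,0,0.05],"delta_rot": [0,0,0]},
  {"hand": 0,"xyz": [0,0,0.1],"delta_rot": [0,0,0]},
])

```text
clock: 12.53
position: [492.1, -211.3, 210.1]
ee_rot: [0.743, -0.669, 0.0, -0.0]
contact_force: [-0.3, 0.5, -2.6]
gripper_width: 17.1
```

Request:
apply_moves([
  {"hand": 0,"xyz": [0,0,0.05],"delta_rot": [0,0,0]},
  {"hand": 0,"xyz": [0,0,0.1],"delta_rot": [0,0,0]},
])

```text
clock: 12.7
position: [492.2, -211.2, 209.3]
ee_rot: [0.743, -0.669, 0.001, -0.0]
contact_force: [0.0, 1.3, 0.6]
gripper_width: 17.1
```

Request:
apply_moves([
  {"hand": 0,"xyz": [0,0,0.05],"delta_rot": [0,0,0]},
  {"hand": 0,"xyz": [0,0,0.05],"delta_rot": [0,0,0]},
])

```text
clock: 12.87
position: [492.3, -211.3, 209.2]
ee_rot: [0.743, -0.669, 0.001, -0.0]
contact_force: [0.2, 2.2, 0.8]
gripper_width: 17.2
```

Run:
```python
from h import *
st()
```

```text
{'clock': 12.867, 'joints': [-0.102, 0.271, -0.278, 0.0, -1.02, 1.779], 'joint_vel': [-0.0, -0.002, -0.002, -0.001, 0.001, -0.001], 'joint_efforts': [-0.733, -30.897, 16.824, 4.192, 0.061, -0.014], 'position': [492.283, -211.328, 209.197], 'ee_rot': [0.743, -0.669, 0.001, -0.0], 'contact_force': [0.242, 2.25, 0.842], 'wrist_torque': [0.664, -0.008, 0.001], 'gripper_width': 17.233}
```

Request:
apply_moves([
  {"hand": 0,"xyz": [-0.08,-0.05,0],"delta_rot": [0,0,0]},
  {"hand": 0,"xyz": [-0.08,-0.05,0.05],"delta_rot": [0,0,0]},
  {"hand": 0,"xyz": [-0.08,-0.05,0.05],"delta_rot": [0,0,0]},
])

```text
clock: 13.12
position: [492.6, -210.9, 209.0]
ee_rot: [0.744, -0.669, 0.001, 0.0]
contact_force: [-0.8, -0.2, 4.3]
gripper_width: 17.1
```

Run:
```python
from h import *
st()
```

```text
{'clock': 13.117, 'joints': [-0.101, 0.271, -0.279, 0.001, -1.02, 1.777], 'joint_vel': [0.001, -0.001, 0.001, -0.001, -0.0, 0.002], 'joint_efforts': [0.125, -29.211, 16.063, 3.334, 0.371, -0.014], 'position': [492.555, -210.915, 209.025], 'ee_rot': [0.744, -0.669, 0.001, 0.0], 'contact_force': [-0.84, -0.183, 4.334], 'wrist_torque': [0.142, 0.339, 0.012], 'gripper_width': 17.057}
```

Request:
apply_moves([
  {"hand": 0,"xyz": [0,0,0],"delta_rot": [0,0,0.05]},
  {"hand": 0,"xyz": [0,0,0],"delta_rot": [0,0,0.1]},
  {"hand": 0,"xyz": [0,0,0],"delta_rot": [0,0,0.15]},
])

```text
clock: 13.37
position: [492.6, -210.7, 209.1]
ee_rot: [-0.691, 0.723, -0.001, 0.0]
contact_force: [-0.2, 0.9, 6.3]
gripper_width: 17.1
```

Run:
```python
from h import *
st()
```

```text
{'clock': 13.367, 'joints': [-0.101, 0.271, -0.279, 0.001, -1.02, 1.625], 'joint_vel': [0.001, 0.0, -0.0, -0.002, 0.001, -0.596], 'joint_efforts': [-0.684, -29.034, 15.902, 3.588, 0.38, 0.265], 'position': [492.613, -210.67, 209.085], 'ee_rot': [-0.691, 0.723, -0.001, 0.0], 'contact_force': [-0.183, 0.884, 6.26], 'wrist_torque': [0.588, 0.374, 0.071], 'gripper_width': 17.128}
```

Request:
apply_moves([
  {"hand": 0,"xyz": [0,0,0],"delta_rot": [0,0,0.05]},
  {"hand": 0,"xyz": [0,0,0],"delta_rot": [0,0,0.1]},
  {"hand": 0,"xyz": [0,0,0],"delta_rot": [0,0,0.13]},
])

```text
clock: 13.62
position: [492.7, -210.7, 209.1]
ee_rot: [-0.642, 0.766, -0.001, 0.0]
contact_force: [-0.3, 2.3, 5.6]
gripper_width: 17.2
```

Run:
```python
from h import *
st()
```

```text
{'clock': 13.617, 'joints': [-0.101, 0.271, -0.279, 0.001, -1.02, 1.495], 'joint_vel': [-0.001, -0.0, 0.001, 0.001, -0.001, -0.338], 'joint_efforts': [-0.644, -29.086, 15.91, 3.565, 0.373, 0.009], 'position': [492.662, -210.654, 209.109], 'ee_rot': [-0.642, 0.766, -0.001, 0.0], 'contact_force': [-0.297, 2.261, 5.606], 'wrist_torque': [0.547, 0.348, 0.044], 'gripper_width': 17.178}
```

Request:
apply_moves([
  {"hand": 0,"xyz": [0,0,0],"delta_rot": [0,0,0.05]},
  {"hand": 0,"xyz": [0,0,0],"delta_rot": [0,0,0.1]},
  {"hand": 0,"xyz": [0,0,0],"delta_rot": [0,0,0.13]},
])

```text
clock: 13.87
position: [492.6, -210.7, 209.1]
ee_rot: [-0.591, 0.807, -0.001, 0.0]
contact_force: [-1.4, 1.3, 5.3]
gripper_width: 17.0
```

Run:
```python
from h import *
st()
```

```text
{'clock': 13.867, 'joints': [-0.101, 0.271, -0.279, 0.001, -1.02, 1.365], 'joint_vel': [-0.001, 0.0, 0.0, 0.001, -0.001, -0.337], 'joint_efforts': [-0.497, -29.225, 15.984, 3.53, 0.359, 0.035], 'position': [492.645, -210.7, 209.09], 'ee_rot': [-0.591, 0.807, -0.001, 0.0], 'contact_force': [-1.402, 1.344, 5.264], 'wrist_torque': [0.474, 0.316, 0.072], 'gripper_width': 17.038}
```

Request:
apply_moves([
  {"hand": 0,"xyz": [0,0,0],"delta_rot": [0,0,0.05]},
  {"hand": 0,"xyz": [0,0,0],"delta_rot": [0,0,0.1]},
  {"hand": 0,"xyz": [0,0,0],"delta_rot": [0,0,0.13]},
])

```text
clock: 14.12
position: [492.5, -210.7, 208.9]
ee_rot: [-0.537, 0.843, -0.001, 0.0]
contact_force: [-0.9, -0.3, 3.7]
gripper_width: 17.1
```

Run:
```python
from h import *
st()
```

```text
{'clock': 14.117, 'joints': [-0.101, 0.271, -0.279, 0.001, -1.019, 1.235], 'joint_vel': [-0.002, 0.001, -0.003, -0.001, -0.001, -0.334], 'joint_efforts': [-0.154, -29.737, 16.295, 3.49, 0.33, 0.052], 'position': [492.541, -210.737, 208.922], 'ee_rot': [-0.537, 0.843, -0.001, 0.0], 'contact_force': [-0.927, -0.276, 3.706], 'wrist_torque': [0.269, 0.339, 0.055], 'gripper_width': 17.143}
```

Request:
apply_moves([
  {"hand": 0,"xyz": [0,0,0.03],"delta_rot": [0,0,0.04]},
  {"hand": 0,"xyz": [0,0,0.05],"delta_rot": [0,0,0.08]},
])

```text
clock: 14.28
position: [492.3, -210.5, 208.1]
ee_rot: [-0.503, 0.864, -0.0, 0.0]
contact_force: [-0.5, 1.3, -2.8]
gripper_width: 17.5
```

Run:
```python
from h import *
st()
```

```text
{'clock': 14.283, 'joints': [-0.101, 0.272, -0.28, 0.0, -1.018, 1.155], 'joint_vel': [0.002, 0.015, -0.02, -0.023, 0.032, -0.482], 'joint_efforts': [-0.496, -32.18, 17.886, 4.457, 0.06, 0.328], 'position': [492.253, -210.548, 208.069], 'ee_rot': [-0.503, 0.864, -0.0, 0.0], 'contact_force': [-0.462, 1.314, -2.825], 'wrist_torque': [0.377, -0.143, -0.064], 'gripper_width': 17.454}
```

Request:
apply_moves([
  {"hand": 0,"xyz": [0,0,0.1],"delta_rot": [0,0,0.02]},
  {"hand": 0,"xyz": [0,0,0.2],"delta_rot": [0,0,0.03]},
])

```text
clock: 14.45
position: [492.3, -210.4, 205.1]
ee_rot: [-0.491, 0.871, -0.0, 0.0]
contact_force: [0.6, 0.7, -0.7]
gripper_width: 17.1
```

Run:
```python
from h import *
st()
```

```text
{'clock': 14.45, 'joints': [-0.101, 0.275, -0.284, -0.0, -1.012, 1.126], 'joint_vel': [0.001, 0.018, -0.019, -0.001, 0.032, -0.106], 'joint_efforts': [-0.441, -32.527, 17.157, 4.154, -0.324, 0.034], 'position': [492.347, -210.41, 205.064], 'ee_rot': [-0.491, 0.871, -0.0, 0.0], 'contact_force': [0.646, 0.743, -0.737], 'wrist_torque': [0.229, -0.367, -0.012], 'gripper_width': 17.086}
```

Request:
apply_moves([
  {"hand": 0,"xyz": [0,0,0.1],"delta_rot": [0,0,0.0]},
  {"hand": 0,"xyz": [0,0,0.2],"delta_rot": [0,0,0]},
  {"hand": 0,"xyz": [0,0,0.3],"delta_rot": [0,0,0]},
])

```text
clock: 14.7
position: [492.5, -210.5, 202.4]
ee_rot: [-0.491, 0.871, -0.0, 0.0]
contact_force: [1.2, 0.6, 1.9]
gripper_width: 17.1
```

Request:
apply_moves([
  {"hand": 0,"xyz": [0,0,0.05],"delta_rot": [0,0,0.0]},
  {"hand": 0,"xyz": [0,0,0.1],"delta_rot": [0,0,0]},
])

```text
clock: 14.87
position: [492.4, -210.5, 201.6]
ee_rot: [-0.491, 0.871, -0.0, 0.0]
contact_force: [-0.7, 0.9, 3.5]
gripper_width: 16.9
```

Request:
apply_moves([
  {"hand": 0,"xyz": [0,0,0.05],"delta_rot": [0,0,0.0]},
  {"hand": 0,"xyz": [0,0,0.08],"delta_rot": [0,0,0]},
])

```text
clock: 15.03
position: [492.4, -210.5, 200.8]
ee_rot: [-0.491, 0.871, -0.0, 0.0]
contact_force: [0.5, 1.6, 2.1]
gripper_width: 16.9
```

Run:
```python
from h import *
st()
```

```text
{'clock': 15.033, 'joints': [-0.101, 0.279, -0.29, 0.0, -1.001, 1.127], 'joint_vel': [-0.001, 0.004, -0.004, -0.001, 0.008, -0.0], 'joint_efforts': [-0.699, -30.71, 15.867, 3.916, -0.236, 0.062], 'position': [492.412, -210.461, 200.776], 'ee_rot': [-0.491, 0.871, -0.0, 0.0], 'contact_force': [0.451, 1.61, 2.141], 'wrist_torque': [0.504, -0.33, -0.085], 'gripper_width': 16.879}
```

Request:
apply_moves([
  {"hand": 0,"xyz": [-0.06,0,0.05],"delta_rot": [0,0,0.0]},
  {"hand": 0,"xyz": [-0.06,0,0.1],"delta_rot": [0,0,0]},
])

```text
clock: 15.2
position: [492.5, -210.2, 199.8]
ee_rot: [-0.491, 0.871, -0.0, -0.0]
contact_force: [-0.0, -0.1, 2.7]
gripper_width: 16.9
```

Request:
apply_moves([
  {"hand": 0,"xyz": [0,0,0.03],"delta_rot": [0,0,0.0]},
  {"hand": 0,"xyz": [0,0,0.06],"delta_rot": [0,0,0]},
])

```text
clock: 15.37
position: [492.7, -210.3, 199.7]
ee_rot: [-0.491, 0.871, -0.001, 0.0]
contact_force: [0.2, 0.4, 7.6]
gripper_width: 17.0
```

Run:
```python
from h import *
st()
```

```text
{'clock': 15.367, 'joints': [-0.1, 0.28, -0.292, 0.001, -0.998, 1.126], 'joint_vel': [-0.001, 0.0, -0.0, 0.001, 0.003, 0.0], 'joint_efforts': [-0.151, -28.621, 14.978, 3.148, 0.218, 0.071], 'position': [492.679, -210.253, 199.687], 'ee_rot': [-0.491, 0.871, -0.001, 0.0], 'contact_force': [0.194, 0.389, 7.632], 'wrist_torque': [0.263, 0.193, -0.121], 'gripper_width': 16.957}
```

Request:
apply_moves([
  {"hand": 0,"xyz": [0,0,-0.03],"delta_rot": [0,0,0.0]},
  {"hand": 0,"xyz": [0,0,-0.03],"delta_rot": [0,0,0]},
  {"hand": 0,"xyz": [0,0,-0.03],"delta_rot": [0,0,0.06]},
  {"hand": 0,"xyz": [0,0,-0.03],"delta_rot": [0,0,0.12]},
  {"hand": 0,"xyz": [0,0,-0.03],"delta_rot": [0,0,0.18]},
])

```text
clock: 15.78
position: [492.7, -210.3, 199.6]
ee_rot: [-0.41, 0.912, -0.001, -0.0]
contact_force: [0.2, -0.1, 4.9]
gripper_width: 17.5
```

Run:
```python
from h import *
st()
```

```text
{'clock': 15.783, 'joints': [-0.1, 0.28, -0.292, 0.001, -0.998, 0.944], 'joint_vel': [-0.001, -0.002, 0.0, -0.003, -0.007, -0.711], 'joint_efforts': [0.024, -29.78, 15.472, 2.981, 0.044, 0.334], 'position': [492.672, -210.316, 199.596], 'ee_rot': [-0.41, 0.912, -0.001, -0.0], 'contact_force': [0.237, -0.076, 4.89], 'wrist_torque': [-0.091, 0.054, 0.118], 'gripper_width': 17.458}
```

Request:
apply_moves([
  {"hand": 0,"xyz": [0,0,0],"delta_rot": [0,0,0.05]},
  {"hand": 0,"xyz": [0,0,0],"delta_rot": [0,0,0.1]},
  {"hand": 0,"xyz": [0,0,0],"delta_rot": [0,0,0.15]},
])

```text
clock: 16.03
position: [492.5, -210.1, 199.6]
ee_rot: [-0.341, 0.94, -0.0, -0.0]
contact_force: [-0.3, 0.8, 4.8]
gripper_width: 17.0
```

Run:
```python
from h import *
st()
```

```text
{'clock': 16.033, 'joints': [-0.1, 0.28, -0.292, 0.001, -0.999, 0.795], 'joint_vel': [-0.0, 0.0, 0.0, 0.0, -0.001, -0.593], 'joint_efforts': [-0.636, -29.615, 15.495, 3.048, 0.098, -0.035], 'position': [492.543, -210.087, 199.614], 'ee_rot': [-0.341, 0.94, -0.0, -0.0], 'contact_force': [-0.337, 0.788, 4.798], 'wrist_torque': [0.157, 0.08, 0.472], 'gripper_width': 16.989}
```

Request:
apply_moves([
  {"hand": 0,"xyz": [0,0,0],"delta_rot": [0,0,0.04]},
  {"hand": 0,"xyz": [0,0,0],"delta_rot": [0,0,0.08]},
  {"hand": 0,"xyz": [0,0,0],"delta_rot": [0,0,0.1]},
])

```text
clock: 16.28
position: [492.6, -210.0, 199.6]
ee_rot: [-0.294, 0.956, -0.0, -0.0]
contact_force: [-0.7, -0.3, 4.2]
gripper_width: 16.9
```

Run:
```python
from h import *
st()
```

```text
{'clock': 16.283, 'joints': [-0.1, 0.28, -0.292, 0.001, -0.999, 0.696], 'joint_vel': [0.001, 0.001, -0.001, -0.002, -0.001, -0.218], 'joint_efforts': [-0.57, -29.439, 15.423, 2.997, 0.137, -0.364], 'position': [492.575, -210.042, 199.6], 'ee_rot': [-0.294, 0.956, -0.0, -0.0], 'contact_force': [-0.728, -0.263, 4.239], 'wrist_torque': [0.112, 0.146, 0.449], 'gripper_width': 16.894}
```

Request:
apply_moves([
  {"hand": 0,"xyz": [0,0,0],"delta_rot": [0,0,0.04]},
  {"hand": 0,"xyz": [0,0,0],"delta_rot": [0,0,0.08]},
  {"hand": 0,"xyz": [0,0,0],"delta_rot": [0,0,0.12]},
])

```text
clock: 16.53
position: [492.6, -210.0, 199.6]
ee_rot: [-0.236, 0.972, -0.0, -0.0]
contact_force: [-0.5, 0.4, 5.4]
gripper_width: 16.9
```

Run:
```python
from h import *
st()
```

```text
{'clock': 16.533, 'joints': [-0.1, 0.28, -0.292, 0.001, -0.999, 0.575], 'joint_vel': [-0.0, 0.0, 0.001, 0.0, 0.0, -0.476], 'joint_efforts': [-0.643, -29.425, 15.42, 3.027, 0.144, -0.112], 'position': [492.567, -210.016, 199.616], 'ee_rot': [-0.236, 0.972, -0.0, -0.0], 'contact_force': [-0.463, 0.381, 5.351], 'wrist_torque': [0.126, 0.115, 0.416], 'gripper_width': 16.917}
```

Request:
apply_moves([
  {"hand": 0,"xyz": [0,0,0],"delta_rot": [0,0,0.04]},
  {"hand": 0,"xyz": [0,0,0],"delta_rot": [0,0,0.08]},
  {"hand": 0,"xyz": [0,0,0],"delta_rot": [0,0,0.12]},
])

```text
clock: 16.78
position: [492.5, -210.0, 199.6]
ee_rot: [-0.177, 0.984, -0.0, -0.0]
contact_force: [-0.3, 0.6, 4.3]
gripper_width: 17.2
```

Run:
```python
from h import *
st()
```

```text
{'clock': 16.783, 'joints': [-0.1, 0.28, -0.292, 0.001, -0.999, 0.455], 'joint_vel': [0.0, 0.002, 0.0, -0.001, 0.0, -0.474], 'joint_efforts': [-0.687, -29.408, 15.415, 3.052, 0.151, -0.113], 'position': [492.536, -210.0, 199.597], 'ee_rot': [-0.177, 0.984, -0.0, -0.0], 'contact_force': [-0.287, 0.588, 4.314], 'wrist_torque': [0.192, 0.116, 0.46], 'gripper_width': 17.184}
```

Request:
apply_moves([
  {"hand": 0,"xyz": [0,0,0],"delta_rot": [0,0,0.04]},
  {"hand": 0,"xyz": [0,0,0],"delta_rot": [0,0,0.08]},
  {"hand": 0,"xyz": [0,0,0],"delta_rot": [0,0,0.11]},
])

```text
clock: 17.03
position: [492.5, -210.0, 199.6]
ee_rot: [-0.123, 0.992, -0.0, -0.0]
contact_force: [0.5, 1.2, 6.0]
gripper_width: 17.1
```

Run:
```python
from h import *
st()
```

```text
{'clock': 17.033, 'joints': [-0.1, 0.28, -0.292, 0.001, -0.999, 0.346], 'joint_vel': [-0.001, -0.001, 0.001, -0.002, 0.001, -0.344], 'joint_efforts': [-0.724, -29.395, 15.41, 3.075, 0.156, -0.24], 'position': [492.545, -210.003, 199.607], 'ee_rot': [-0.123, 0.992, -0.0, -0.0], 'contact_force': [0.472, 1.211, 6.036], 'wrist_torque': [0.246, 0.145, 0.411], 'gripper_width': 17.053}
```

Torque is steady at about 0.42. From here I'll use finer steps.

Request:
apply_moves([
  {"hand": 0,"xyz": [0,0,0],"delta_rot": [0,0,0.03]},
  {"hand": 0,"xyz": [0,0,0],"delta_rot": [0,0,0.06]},
])

```text
clock: 17.2
position: [492.6, -210.0, 199.6]
ee_rot: [-0.093, 0.996, -0.0, 0.0]
contact_force: [-0.1, 1.4, 6.0]
gripper_width: 17.2
```

```bash
cat > q.py <<'E'
from h import *
s=telemetry.read_state(); print(s['clock'],'j6',round(s['joints'][5],3),'tz',np.round(s['wrist_torque'],2),'F',np.round(s['contact_force'],1),np.round(s['position'],1),'je6',round(s['joint_efforts'][5],3))
E
python3 q.py
```

```text
17.2 j6 0.286 tz [0.24 0.14 0.47] F [-0.1  1.4  6. ] [ 492.6 -210.   199.6] je6 -0.19
```

Request:
apply_moves([
  {"hand": 0,"xyz": [0,0,0],"delta_rot": [0,0,0.03]},
  {"hand": 0,"xyz": [0,0,0],"delta_rot": [0,0,0.06]},
])

```text
clock: 17.37
position: [492.5, -210.0, 199.6]
ee_rot: [-0.063, 0.998, -0.0, 0.0]
contact_force: [-1.1, 1.1, 5.9]
gripper_width: 17.3
```

```bash
python3 q.py
```

```text
17.3667 j6 0.226 tz [0.31 0.07 0.44] F [-1.1  1.1  5.9] [ 492.5 -210.   199.6] je6 -0.19
```

Request:
apply_moves([
  {"hand": 0,"xyz": [0,0,0],"delta_rot": [0,0,0.025]},
  {"hand": 0,"xyz": [0,0,0],"delta_rot": [0,0,0.05]},
])

```text
clock: 17.53
position: [492.6, -210.0, 199.6]
ee_rot: [-0.038, 0.999, -0.0, 0.0]
contact_force: [-1.0, 1.2, 5.0]
gripper_width: 17.3
```

```bash
python3 q.py
```

```text
17.5333 j6 0.176 tz [0.28 0.11 0.4 ] F [-1.   1.2  5. ] [ 492.6 -210.   199.6] je6 -0.231
```

Request:
apply_moves([
  {"hand": 0,"xyz": [0,0,0],"delta_rot": [0,0,0.025]},
  {"hand": 0,"xyz": [0,0,0],"delta_rot": [0,0,0.05]},
])

```text
clock: 17.7
position: [492.6, -209.9, 199.6]
ee_rot: [-0.013, 1.0, -0.0, 0.0]
contact_force: [-0.7, 0.5, 5.9]
gripper_width: 16.7
```

```bash
python3 q.py
```

```text
17.7 j6 0.126 tz [0.27 0.15 0.46] F [-0.7  0.5  5.9] [ 492.6 -209.9  199.6] je6 -0.229
```

Request:
apply_moves([
  {"hand": 0,"xyz": [0,0,0],"delta_rot": [0,0,0.025]},
  {"hand": 0,"xyz": [0,0,0],"delta_rot": [0,0,0.05]},
])

```text
clock: 17.87
position: [492.6, -209.9, 199.6]
ee_rot: [0.011, 1.0, -0.0, 0.0]
contact_force: [-0.7, 1.5, 4.3]
gripper_width: 17.1
```

```bash
python3 q.py
```

```text
17.8667 j6 0.077 tz [0.33 0.06 0.82] F [-0.7  1.5  4.3] [ 492.6 -209.9  199.6] je6 -0.644
```

Request:
apply_moves([
  {"hand": 0,"xyz": [0,0,0],"delta_rot": [0,0,0.025]},
  {"hand": 0,"xyz": [0,0,0],"delta_rot": [0,0,0.05]},
])

```text
clock: 18.03
position: [492.6, -209.9, 199.6]
ee_rot: [0.035, 0.999, -0.001, -0.0]
contact_force: [0.6, 1.2, 5.8]
gripper_width: 17.2
```

```bash
python3 q.py
```

```text
18.0333 j6 0.029 tz [0.45 0.1  1.39] F [0.6 1.2 5.8] [ 492.6 -209.9  199.6] je6 -1.205
```

The torque rose to 1.39 because I ran two steps without checking between them. I'm backing off straight away.

Request:
apply_moves([
  {"hand": 0,"xyz": [0,0,0],"delta_rot": [0,0,-0.05]},
  {"hand": 0,"xyz": [0,0,0],"delta_rot": [0,0,-0.05]},
  {"hand": 0,"xyz": [0,0,0],"delta_rot": [0,0,-0.05]},
])

```text
clock: 18.28
position: [492.6, -209.9, 199.6]
ee_rot: [0.011, 1.0, -0.0, 0.0]
contact_force: [-0.9, 0.7, 4.5]
gripper_width: 16.9
```

```bash
python3 q.py
```

```text
18.2833 j6 0.077 tz [0.29 0.15 0.16] F [-0.9  0.7  4.5] [ 492.6 -209.9  199.6] je6 -0.14
```

Request:
apply_moves([
  {"hand": 0,"xyz": [0,0,0],"delta_rot": [0,0,-0.015]},
  {"hand": 0,"xyz": [0,0,0],"delta_rot": [0,0,-0.015]},
])

```text
clock: 18.45
position: [492.6, -210.0, 199.6]
ee_rot: [0.005, 1.0, -0.0, 0.0]
contact_force: [-0.0, 1.1, 5.6]
gripper_width: 17.0
```

```bash
python3 q.py
```

```text
18.45 j6 0.091 tz [ 0.25  0.12 -0.22] F [-0.   1.1  5.6] [ 492.6 -210.   199.6] je6 0.3
```

Request:
apply_moves([
  {"hand": 0,"xyz": [0,0,-0.05],"delta_rot": [0,0,0.008]},
  {"hand": 0,"xyz": [0,0,-0.1],"delta_rot": [0,0,0.008]},
])

```text
clock: 18.62
position: [492.4, -209.8, 199.7]
ee_rot: [0.009, 1.0, 0.0, -0.0]
contact_force: [1.2, 0.5, -1.7]
gripper_width: 17.3
```

```bash
python3 q.py
```

```text
18.6167 j6 0.083 tz [-0.16 -0.55  0.03] F [ 1.2  0.5 -1.7] [ 492.4 -209.8  199.7] je6 -0.119
```

Request:
apply_moves([
  {"hand": 0,"xyz": [0,0,-0.1],"delta_rot": [0,0,0]},
  {"hand": 0,"xyz": [0,0,-0.2],"delta_rot": [0,0,0]},
  {"hand": 0,"xyz": [0,0,-0.4],"delta_rot": [0,0,0]},
])

```text
clock: 18.87
position: [491.6, -209.2, 200.0]
ee_rot: [0.009, 1.0, 0.001, -0.001]
contact_force: [6.2, -4.7, -27.2]
gripper_width: 17.2
```

```bash
python3 q.py
```

```text
18.8667 j6 0.083 tz [-1.67 -2.84  0.05] F [  6.2  -4.7 -27.2] [ 491.6 -209.2  200. ] je6 -0.087
```

Request:
apply_moves([
  {"hand": 0,"xyz": [0,0,0.2],"delta_rot": [0,0,0]},
  {"hand": 0,"xyz": [0,0,0.35],"delta_rot": [0,0,0]},
  {"hand": 0,"xyz": [0,0,0.35],"delta_rot": [0,0,0]},
])

```text
clock: 19.12
position: [492.3, -209.7, 199.8]
ee_rot: [0.009, 1.0, 0.0, -0.001]
contact_force: [3.7, -0.7, -9.4]
gripper_width: 16.8
```

```bash
python3 q.py; python3 -c "
from h import *
p=cam('scene'); cv2.imwrite('pics/o6.png',cv2.resize(p['frame'][150:300,40:200],None,fx=4,fy=4,interpolation=2))
print(R.from_quat(telemetry.read_state()['ee_rot']).as_matrix().round(4))"
```

```text
19.1167 j6 0.083 tz [-0.42 -1.15  0.06] F [ 3.7 -0.7 -9.4] [ 492.3 -209.7  199.8] je6 -0.074
[[-9.999e-01  1.730e-02 -1.100e-03]
 [ 1.730e-02  9.999e-01  8.000e-04]
 [ 1.100e-03  8.000e-04 -1.000e+00]]
```

View pics/o6.png

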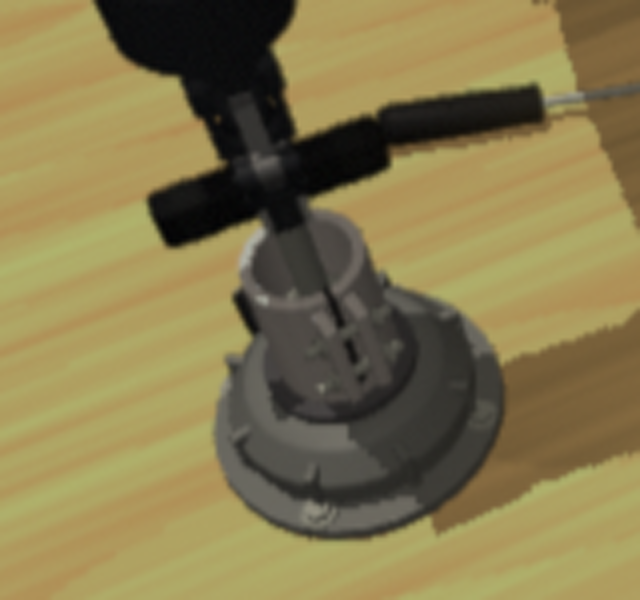

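Request:
apply_moves([
  {"hand": 0,"xyz": [0,0,0.06],"delta_rot": [0,0,0]},
  {"hand": 0,"xyz": [0,0,0.06],"delta_rot": [0,0,-0.02]},
  {"hand": 0,"xyz": [0,0,0.06],"delta_rot": [0,0,-0.02]},
])

```text
clock: 19.42
position: [492.2, -209.8, 199.9]
ee_rot: [-0.002, 1.0, 0.0, -0.0]
contact_force: [2.1, -0.2, -8.0]
gripper_width: 17.2
```

```bash
python3 q.py
```

```text
19.4167 j6 0.104 tz [-0.26 -1.    0.  ] F [ 2.1 -0.2 -8. ] [ 492.2 -209.8  199.9] je6 0.063
```

Request:
apply_moves([
  {"hand": 0,"xyz": [-0.05,0,0],"delta_rot": [0,0,-0.02]},
  {"hand": 0,"xyz": [-0.05,0,0],"delta_rot": [0,0,-0.045]},
  {"hand": 0,"xyz": [-0.05,0,0],"delta_rot": [0,0,-0.045]},
])

```text
clock: 19.67
position: [492.4, -209.9, 200.4]
ee_rot: [-0.025, 1.0, 0.0, -0.001]
contact_force: [0.7, -0.3, -3.4]
gripper_width: 17.3
```

```bash
python3 q.py
```

```text
19.6667 j6 0.149 tz [ 0.05 -0.19  0.04] F [ 0.7 -0.3 -3.4] [ 492.4 -209.9  200.4] je6 0.131
```

It's free now: the force equals the wrench's weight and there's no torque. I'm lifting.

Request:
apply_moves([
  {"hand": 0,"xyz": [0,0,-0.1],"delta_rot": [0,0,0]},
  {"hand": 0,"xyz": [0,0,-0.2],"delta_rot": [0,0,0]},
  {"hand": 0,"xyz": [0,0,-0.3],"delta_rot": [0,0,0]},
])

```text
clock: 19.92
position: [492.6, -209.9, 203.4]
ee_rot: [-0.024, 1.0, 0.0, -0.0]
contact_force: [-0.5, -0.4, -4.7]
gripper_width: 17.2
```

```bash
python3 q.py
```

```text
19.9167 j6 0.148 tz [ 0.03 -0.01  0.03] F [-0.5 -0.4 -4.7] [ 492.6 -209.9  203.4] je6 0.0
```

Request:
apply_moves([
  {"hand": 0,"xyz": [0,0,-0.2],"delta_rot": [0,0,0]},
  {"hand": 0,"xyz": [0,0,-0.4],"delta_rot": [0,0,0]},
  {"hand": 0,"xyz": [0,0,-0.6],"delta_rot": [0,0,0]},
  {"hand": 0,"xyz": [0,0,-0.8],"delta_rot": [0,0,0]},
])

```text
clock: 20.25
position: [492.9, -209.9, 211.4]
ee_rot: [-0.024, 1.0, -0.0, -0.0]
contact_force: [0.2, 0.2, -4.3]
gripper_width: 17.1
```

```bash
python3 q.py
```

```text
20.25 j6 0.148 tz [0.06 0.02 0.  ] F [ 0.2  0.2 -4.3] [ 492.9 -209.9  211.4] je6 0.0
```

Request:
apply_moves([
  {"hand": 0,"xyz": [0,0,-0.4],"delta_rot": [0,0,0]},
  {"hand": 0,"xyz": [0,0,-1.0],"delta_rot": [0,0,0]},
  {"hand": 0,"xyz": [0,0,-1.8],"delta_rot": [0,0,0]},
  {"hand": 0,"xyz": [0,0,-2.6],"delta_rot": [0,0,0]},
  {"hand": 0,"xyz": [0,0,-3.4],"delta_rot": [0,0,0]},
])

```text
clock: 20.67
position: [493.2, -210.0, 246.3]
ee_rot: [-0.024, 1.0, -0.0, 0.0]
contact_force: [-0.3, -0.3, -4.4]
gripper_width: 17.0
```

Request:
apply_moves([
  {"hand": 0,"xyz": [0,0,-0.8],"delta_rot": [0,0,0]},
  {"hand": 0,"xyz": [0,0,-1.8],"delta_rot": [0,0,0]},
  {"hand": 0,"xyz": [0,0,-2.8],"delta_rot": [0,0,0]},
  {"hand": 0,"xyz": [0,0,-4],"delta_rot": [0,0,0]},
  {"hand": 0,"xyz": [0,0,-5.5],"delta_rot": [0,0,0]},
  {"hand": 0,"xyz": [0,0,-7.2],"delta_rot": [0,0,0]},
  {"hand": 0,"xyz": [0,0,-7.2],"delta_rot": [0,0,0]},
])

```text
clock: 21.25
position: [494.6, -210.6, 321.7]
ee_rot: [-0.024, 1.0, -0.001, 0.004]
contact_force: [0.8, -0.5, -3.1]
gripper_width: 17.1
```

```bash
python3 q.py
python3 - <<'E'
from h import *
rel([487.2,228.3,318],-1.467)
p=cam('scene'); cv2.imwrite('pics/s8.png',p['frame'])
E
```

```text
21.25 j6 0.148 tz [-0.05 -0.15 -0.06] F [ 0.8 -0.5 -3.1] [ 494.6 -210.6  321.7] je6 -0.0
xyz cm [-1.39, 43.88, 0.24] rot [-0.0088, 0.0035, -1.6259] deg 93.15806302251299
```

View pics/s8.png

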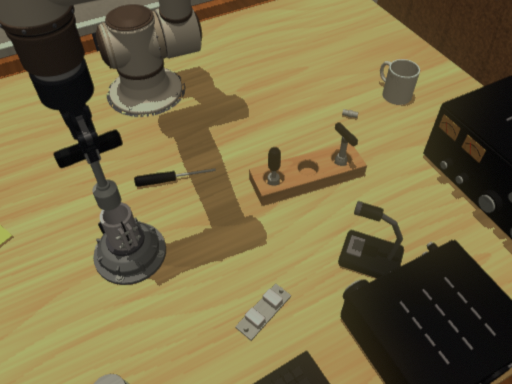

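Request:
apply_moves([
  {"hand": 0,"xyz": [0,2,0.2],"delta_rot": [0,0,-0.05]},
  {"hand": 0,"xyz": [-0.1,5.5,0.2],"delta_rot": [0,0,-0.17]},
  {"hand": 0,"xyz": [-0.3,9.5,0.2],"delta_rot": [0,0,-0.29]},
  {"hand": 0,"xyz": [-0.4,13.5,0.2],"delta_rot": [0,0,-0.41]},
  {"hand": 0,"xyz": [-0.5,17.5,0.2],"delta_rot": [0,0,-0.53]},
  {"hand": 0,"xyz": [-0.7,21.5,0.2],"delta_rot": [0,0,-0.65]},
  {"hand": 0,"xyz": [-0.8,25.5,0.2],"delta_rot": [0,0,-0.77]},
  {"hand": 0,"xyz": [-0.9,29.5,0.2],"delta_rot": [0,0,-0.89]},
  {"hand": 0,"xyz": [-1.1,33.5,0.2],"delta_rot": [0,0,-1.01]},
  {"hand": 0,"xyz": [-1.2,37,0.2],"delta_rot": [0,0,-1.13]},
  {"hand": 0,"xyz": [-1.3,40.5,0.2],"delta_rot": [0,0,-1.25]},
  {"hand": 0,"xyz": [-1.39,43.9,0.2],"delta_rot": [0,0,-1.37]},
])

```text
clock: 22.3
position: [484.7, 230.9, 313.9]
ee_rot: [-0.654, 0.757, 0.0, -0.001]
contact_force: [0.2, -1.5, -4.1]
gripper_width: 16.9
```

```bash
python3 q.py
python3 - <<'E'
from h import *
rel([487.2,228.3,318],-1.467)
E
```

```text
22.3 j6 0.678 tz [-0.08 -0.11 -0.01] F [ 0.2 -1.5 -4.1] [484.7 230.9 313.9] je6 -0.569
xyz cm [0.23, -0.28, -0.41] rot [0.0019, -0.0008, -0.2501] deg 14.330503722568244
```

Request:
apply_moves([
  {"hand": 0,"xyz": [0,0,0],"delta_rot": [0,0,-0.1]},
  {"hand": 0,"xyz": [0,0,0],"delta_rot": [0,0,-0.2]},
  {"hand": 0,"xyz": [0,0,0],"delta_rot": [0,0,-0.256]},
  {"hand": 0,"xyz": [0,0,0],"delta_rot": [0,0,-0.256]},
  {"hand": 0,"xyz": [0,0,0],"delta_rot": [0,0,-0.256]},
])

```text
clock: 22.72
position: [485.3, 229.1, 314.1]
ee_rot: [0.742, -0.67, -0.0, 0.001]
contact_force: [-0.1, -0.2, -4.1]
gripper_width: 17.1
```

```bash
python3 q.py
python3 - <<'E'
from ov import *
s=telemetry.read_state()
rel([487.2,228.3,146.7],-1.467)
x,y,z=s['position'];z-=138.7
ov(ps,'r1.png',[(x,y,z+42,21.5,(0,0,255)),(x,y,z,21.5,(0,0,255)),(487.2,228.3,36,24,(0,255,0))],285,80,60,110,5)
E
```

```text
22.7167 j6 0.929 tz [ 0.03 -0.06  0.02] F [-0.1 -0.2 -4.1] [485.3 229.1 314.1] je6 0.046
xyz cm [0.08, -0.17, 16.79] rot [0.0009, -0.0004, -0.0021] deg 0.13053489045304667
```

View pics/r1.png

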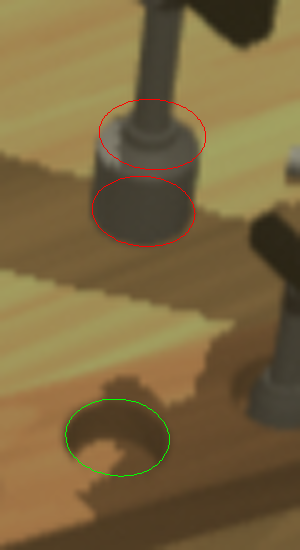

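Request:
apply_moves([
  {"hand": 0,"xyz": [0.08,-0.17,1],"delta_rot": [0,0,0]},
  {"hand": 0,"xyz": [0.08,-0.17,3],"delta_rot": [0,0,0]},
  {"hand": 0,"xyz": [0.08,-0.17,5.5],"delta_rot": [0,0,0]},
  {"hand": 0,"xyz": [0.08,-0.17,8],"delta_rot": [0,0,0]},
  {"hand": 0,"xyz": [0.08,-0.17,10],"delta_rot": [0,0,0]},
  {"hand": 0,"xyz": [0.08,-0.17,11.5],"delta_rot": [0,0,0]},
  {"hand": 0,"xyz": [0.08,-0.17,12.3],"delta_rot": [0,0,0]},
  {"hand": 0,"xyz": [0.08,-0.17,12.3],"delta_rot": [0,0,0]},
  {"hand": 0,"xyz": [0.08,-0.17,12.3],"delta_rot": [0,0,0]},
])

```text
clock: 23.57
position: [487.9, 228.6, 192.2]
ee_rot: [0.743, -0.67, 0.0, 0.0]
contact_force: [0.8, 0.1, -3.7]
gripper_width: 17.3
```

```bash
python3 q.py
python3 - <<'E'
from ov import *
s=telemetry.read_state()
rel([487.2,228.3,146.7],-1.467)
x,y,z=s['position'];z-=138.7
ov(ps,'r2.png',[(x,y,z,21.5,(0,0,255)),(487.2,228.3,36,24,(0,255,0))],285,125,60,60,8)
E
```

```text
23.5667 j6 0.934 tz [ 0.02 -0.06 -0.02] F [ 0.8  0.1 -3.7] [487.9 228.6 192.2] je6 -0.001
xyz cm [0.07, 0.13, 4.66] rot [-0.0025, 0.0012, -0.0004] deg 0.1594378208947042
```

View pics/r2.png

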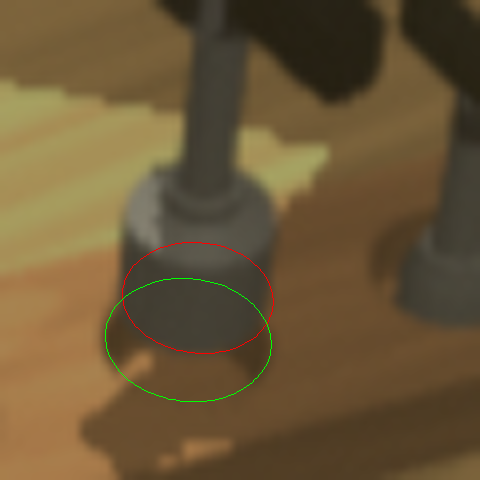

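Request:
apply_moves([
  {"hand": 0,"xyz": [0.05,0.1,0.4],"delta_rot": [0,0,0]},
  {"hand": 0,"xyz": [0.05,0.1,0.8],"delta_rot": [0,0,0]},
  {"hand": 0,"xyz": [0.05,0.1,1.2],"delta_rot": [0,0,0]},
  {"hand": 0,"xyz": [0.05,0.1,1.5],"delta_rot": [0,0,0]},
  {"hand": 0,"xyz": [0.05,0.1,1.7],"delta_rot": [0,0,0]},
  {"hand": 0,"xyz": [0.05,0.1,1.9],"delta_rot": [0,0,0]},
])

```text
clock: 24.17
position: [486.6, 228.0, 172.8]
ee_rot: [0.743, -0.67, 0.0, 0.0]
contact_force: [0.3, 0.3, -4.4]
gripper_width: 17.0
```

Request:
apply_moves([
  {"hand": 0,"xyz": [0,0,0.2],"delta_rot": [0,0,0]},
  {"hand": 0,"xyz": [0,0,0.4],"delta_rot": [0,0,0]},
])

```text
clock: 24.33
position: [486.7, 228.1, 169.0]
ee_rot: [0.743, -0.67, 0.0, -0.0]
contact_force: [0.2, -0.4, -5.3]
gripper_width: 17.2
```

```bash
python3 q.py
```

```text
24.3333 j6 0.934 tz [0.01 0.06 0.01] F [ 0.2 -0.4 -5.3] [486.7 228.1 169. ] je6 -0.0
```

In the hole, with no contact force. I'm lowering to the floor next (TCP ≈ 146.7).

Request:
apply_moves([
  {"hand": 0,"xyz": [0,0,0.4],"delta_rot": [0,0,0]},
  {"hand": 0,"xyz": [0,0,0.8],"delta_rot": [0,0,0]},
  {"hand": 0,"xyz": [0,0,1.2],"delta_rot": [0,0,0]},
  {"hand": 0,"xyz": [0,0,1.5],"delta_rot": [0,0,0]},
  {"hand": 0,"xyz": [0,0,1.75],"delta_rot": [0,0,0]},
  {"hand": 0,"xyz": [0,0,1.95],"delta_rot": [0,0,0]},
  {"hand": 0,"xyz": [0,0,2.05],"delta_rot": [0,0,0]},
])

```text
clock: 24.92
position: [486.5, 227.9, 148.2]
ee_rot: [0.743, -0.67, -0.0, 0.0]
contact_force: [1.1, -0.1, -3.8]
gripper_width: 17.6
```

Request:
apply_moves([
  {"hand": 0,"xyz": [0,0,0.08],"delta_rot": [0,0,0]},
  {"hand": 0,"xyz": [0,0,0.16],"delta_rot": [0,0,0]},
])

```text
clock: 25.08
position: [486.7, 228.1, 147.0]
ee_rot: [0.743, -0.67, 0.0, -0.0]
contact_force: [-0.9, 1.0, -3.9]
gripper_width: 17.1
```

```bash
python3 q.py
```

```text
25.0833 j6 0.934 tz [-0.01 -0.   -0.05] F [-0.9  1.  -3.9] [486.7 228.1 147. ] je6 -0.0
```

Request:
apply_moves([
  {"hand": 0,"xyz": [0,0,0.05],"delta_rot": [0,0,0]},
  {"hand": 0,"xyz": [0,0,0.08],"delta_rot": [0,0,0]},
])

```text
clock: 25.25
position: [486.8, 228.1, 146.7]
ee_rot: [0.743, -0.67, 0.0, -0.0]
contact_force: [-0.1, -0.5, -1.2]
gripper_width: 17.4
```

```bash
python3 q.py
```

```text
25.25 j6 0.934 tz [-0.12  0.31 -0.02] F [-0.1 -0.5 -1.2] [486.8 228.1 146.7] je6 0.004
```

Request:
apply_moves([
  {"hand": 0.3,"xyz": [0,0,0.02],"delta_rot": [0,0,0]},
  {"hand": 0.3,"xyz": [0,0,0.02],"delta_rot": [0,0,0]},
  {"hand": 0.6,"xyz": [0,0,0],"delta_rot": [0,0,0]},
  {"hand": 0.8,"xyz": [0,0,0],"delta_rot": [0,0,0]},
  {"hand": 0.8,"xyz": [0,0,0],"delta_rot": [0,0,0]},
  {"hand": 0.8,"xyz": [0,0,0],"delta_rot": [0,0,0]},
  {"hand": 0.8,"xyz": [0,0,0],"delta_rot": [0,0,0]},
])

```text
clock: 25.83
position: [486.6, 228.0, 146.3]
ee_rot: [0.743, -0.67, 0.0, -0.0]
contact_force: [0.5, 0.8, -0.5]
gripper_width: 68.1
```

```bash
python3 q.py; python3 -c "
from h import *
cam('wrist','w9.png')"
```

```text
25.8333 j6 0.934 tz [ 0.03  0.03 -0.01] F [ 0.5  0.8 -0.5] [486.6 228.  146.3] je6 0.0
```

View pics/w9.png

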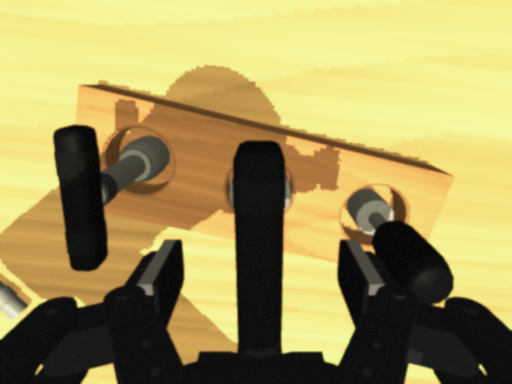

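The jaws are open and the bar is free between them, in the same view as at the start. I'm retreating straight up.

Request:
apply_moves([
  {"hand": 0.8,"xyz": [0,0,-1],"delta_rot": [0,0,0]},
  {"hand": 0.8,"xyz": [0,0,-2.5],"delta_rot": [0,0,0]},
  {"hand": 0.8,"xyz": [0,0,-4.5],"delta_rot": [0,0,0]},
  {"hand": 0.8,"xyz": [0,0,-7],"delta_rot": [0,0,0]},
  {"hand": 0.8,"xyz": [0,0,-10],"delta_rot": [0,0,0]},
  {"hand": 0.8,"xyz": [0,0,-13],"delta_rot": [0,0,0]},
  {"hand": 0.8,"xyz": [0,0,-15.4],"delta_rot": [0,0,0]},
  {"hand": 0.8,"xyz": [0,0,-15.4],"delta_rot": [0,0,0]},
  {"hand": 0.8,"xyz": [0,0,-15.4],"delta_rot": [0,0,0]},
  {"hand": 0.8,"xyz": [0,0,-15.4],"delta_rot": [0,0,0]},
])

```text
clock: 26.72
position: [486.1, 227.8, 300.0]
ee_rot: [0.743, -0.67, -0.0, 0.0]
contact_force: [-0.3, 0.4, -1.3]
gripper_width: 68.2
```

```bash
python3 q.py
python3 - <<'E'
from h import *
p=cam('scene','s10.png')
for d in nets.pinpoint(p,'wrench_grip')[:1]: print(d)
f=cv2.imread('pics/scene0.png'); cv2.imwrite('pics/cmp.png',np.vstack([cv2.resize(x[100:210,220:400],None,fx=2.7,fy=2.7) for x in (f,p['frame'])]))
p=cam('wrist','w10.png')
for d in nets.pinpoint(p,'wrench_grip')[:1]: print(d)
E
```

```text
26.7167 j6 0.934 tz [0.04 0.01 0.01] F [-0.3  0.4 -1.3] [486.1 227.8 300. ] je6 0.0
{'xyz': [487.3, 227.3, 142.6], 'confidence': 0.64}
{'xyz': [488.3, 225.5, 145.0], 'confidence': 0.58}
```

View pics/cmp.png

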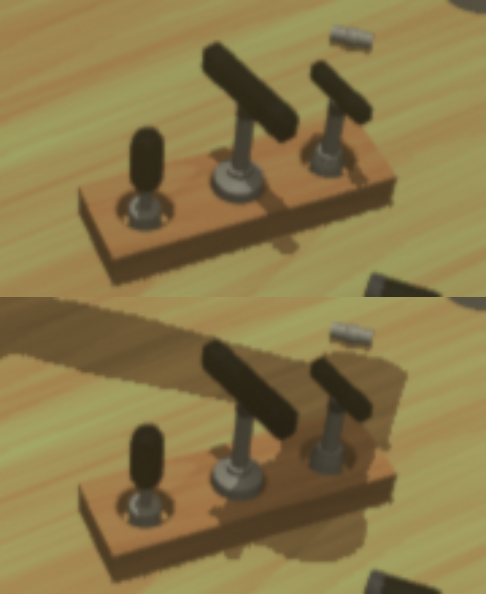

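View pics/s10.png

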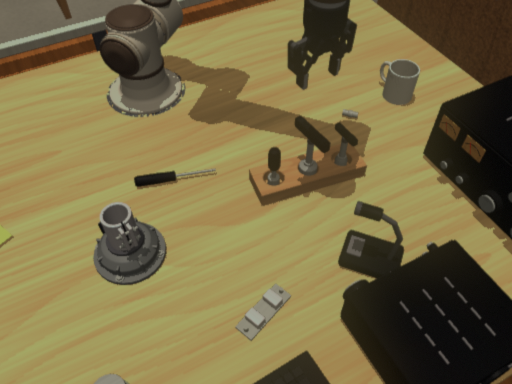

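```bash
python3 -c "
from bench import workorder
print(workorder.job_done())"
```

```text
the job is handed in; nothing more can be done
None
```

I tightened the nut until it came up solid, put the wrench back in its rack hole and handed the job in at about 27 s of the 61 s. My last torque step overshot, though, and may have overtightened the nut.

- **Picking up and fitting:** I took the large T-handle from the middle hole and lowered it into the cup without touching the wall. The socket met the unmatched nut at about 8 N and matched after about 0.6 rad of clockwise turning. It went home with the tool at z ≈ 199.7 mm, as expected, with about 12 N of push.
- **Tightening:** Turning torque held at about 0.4–0.47 N m, then rose steeply, so the nut came up solid.
- **The overshoot:** I ran two steps without checking in between. The wrist moment reached 1.39 N m and the joint effort 1.2 N m, against the 1.2 N m limit. Running torque had read about 0.14 N m above the stated 0.3 N m, so the true peak was probably about 1.25 N m. By the stated rule that is close to the 150 N limit, and I can't confirm it stayed under. I backed off at once.
- **Lifting out:** The first lift bound, with up to about 23 N of pull and no upward movement. I relaxed it, turned the socket back to the middle of its play and corrected sideways. It then came out with only its own weight showing. The nut can have turned back by 0.04 rad at most, which is inside the 0.06 rad allowed.
- **Final checks:** The wrench stands upright and released in its own hole. The tool position at release was within 1 mm of the pick-up position, and two network readings of the grip were about 1 and 3 mm off it. In the last scene picture the other things on the desk look unmoved and the gripper is clear at z ≈ 300 mm.

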